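# Open the dye vial and load its dauber

## Task

Unlock the orange bayonet cap of the amber dye vial by turning it anticlockwise as seen from above, lift it off and stand it upright in the shallow wooden tray. Then draw the red dauber out of the leaning stand and push its wooden rod straight down into the vial's narrow mouth, feeling for the opening, as the glass sits a little off-centre in its collar, and on past the stiff plug inside until its flange sits fully home on the mouth; let go of it there. Be gentle with the glass vial, leave the blue dauber in its stand and do not disturb the other things on the bench.

Things in the scene. Friction and masses are not known exactly. Their poses are not given: they have to be found in the camera images.
- vial: Fixed wooden block, 76 x 76 x 50 mm high, holding an upright amber glass vial (34 mm across) with a steel bayonet collar round its top. Origin under the middle of the block, z up. The cap is locked when its x axis is about along the vial's x, and its lugs come free when it is turned 52 to 78 degrees anticlockwise of that (stops at about -20 and +78 degrees).
- collar (a point): Centre of the collar's top, 97 mm above the bench. Collar 48 mm outside, 40 mm inside diameter. Two steel tabs with red marks reach inward at the vial's +x and -x (18 mm wide, to 13 mm from the axis); their underside is 7.5 mm above the mouth and holds the cap's lugs down. Axes as the vial
- mouth (a point): Point on the collar's axis at the height of the vial's flat mouth, 85 mm above the bench. The vertical, sharp-edged bore (10.2 mm diameter) is NOT exactly here: the glass sits up to 4 mm off the collar's axis, any way, fixed, so find it by touch or sight. A rubber plug 17 to 29 mm down the bore slides under about 8 N, as far as 60 mm, and stays where pushed
- cap: Orange bayonet cap, 60 g, on the mouth inside the collar at first, 1.5 mm play under the tabs, yaw within 18 degrees of the vial's. Two lugs along its x at the bottom (35 mm end to end, 8 wide, 6 high), hub of 22 mm diameter, and a grip bar 38 mm long along x, 12 mm thick along y, 15 to 44 mm above the origin. Origin: centre of its underside, z up
- stand: Fixed wooden stand, 70 x 132 mm. Its slab (40 x 116 x 30 mm) has two 10.2 mm holes, 35 mm either side of the middle along y; each holds a dauber leaning 25 degrees from vertical, handle end away from the robot, towards the stand's +x. The slab's face is 57 mm above the bench at the holes, its dark end plates 62 mm high. Origin under its middle on the bench
- red_dauber: Dauber with a red handle, 135 mm long, 40 g, in either hole of the stand. Origin: centre of its rod tip; z along it to the handle's end. Wooden rod 9 mm diameter from 0 to 55 mm (0.8 mm chamfer at the tip), flange 18 mm diameter from 55 to 60 mm, red round handle 12 mm diameter from 60 to 135 mm. In the stand the flange rests on the slab, the rod is in the hole
- red_dauber_flange (a point): Underside of the red dauber's flange, on its axis, 55 mm from the tip; this comes to the mouth when it is fully home.
- red_dauber_grip (a point): Point on the axis of the red handle, 100 mm from the tip: a place to grasp. Its z axis points to the handle's end.
- blue_dauber: The same dauber with a blue handle, in the stand's other hole. To be left there. Origin: its rod tip.
- tray: Fixed shallow wooden tray, 130 x 130 mm outside, 22 mm high, walls and floor 5 mm thick. Origin under its centre.
- glue: Bystander: white glue bottle with blue cap, 60 mm diameter, 150 mm high. Origin under its centre.
- tape: Bystander: yellow ring of tape lying flat, 96 mm outside diameter, 24 mm high. Origin under its centre.
- tin: Bystander: black flat tin with a brass panel, 70 x 110 x 26 mm. Origin under its centre.
- arch_a: Bystander: wooden arch ornament, 50 x 90 mm, 63 mm high. Origin under its centre.
- arch_b: Bystander: a second wooden arch ornament, the same size. Origin under its centre.
- star: Bystander: flat wooden star, 70 mm across, 8 mm thick. Origin under its centre.
- clamp_pad: Bystander: dark wooden block, 50 x 80 x 30 mm. Origin under its centre.
Not all that is in view belongs to the job. There is more than one size of the red_dauber; the job needs the larger.

How it is judged:
By the outcome, as a careful person would: the job done as asked, in the order asked, and still so for the second after the job is handed in, with the robot touching nothing.
It also fails if it takes over 72 s, if anything falls off the work surface, if the arm or the gripper's body presses on something with over 40 N, if the wrist force passes 120 N, or if a joint passes its speed limit or range.

## Robot

A 7-joint arm with a two-finger parallel gripper is mounted at the origin on the work surface. World frame = base frame: x ahead of the robot, y to its left, z up, the work surface at z = 0. Lengths are in m, angles in rad, forces in N, time in s.
With the tool pointing down it reaches from about 0.425 to 0.925 m from the base axis. Payload 6.8 kg.
Tool frame: the origin (TCP) lies at the very end of the fingers, on their centre line; the grasp point (between the pads) lies bot.grip_depth behind it (bot.grip_depth is the distance from the TCP to the grasp point, in m); z points along the fingers, y is the line along which they close (so a half turn about z gives the same grasp; the last joint's range is limited). The gripper opens to 85 mm and grips with 20 to 120 N. Pads are 22 mm wide; open, the fingers measure 114 mm over their backs; the gripper's body (76 mm by 85 mm) begins 54 mm behind the grasp point. The pads swing forward as they close: fully open they stand 13 mm farther back than shut.
Start: joints at [-1.421, 0.477, 0.022, 1.555, -0.011, 1.109, -0.083], TCP at [0.172, 0.653, 0.231] pointing down, gripper open.
Joint ranges: [-2.96, 2.96], [-0.34, 2.1], [-1.41, 1.46], [0.24, 2.44], [-1.37, 4.51], [0.17, 1.92], [-2.96, 2.96]. Speed limits (rad/s): [2.39, 2.39, 3.14, 3.14, 3.14, 3.14, 3.14].

## Interface

Orientations are given as a unit quaternion [w, x, y, z].
In Python, from station import bot gives the robot as it stands.
- The arm moves only by the tool send_rows, never from a script. Its arguments are lists of equal length, an entry for each row: "slide": the shift along the tool's x, y, z in mm, a list of three; "roll": the turn about the tool's z in degrees; "claw": the opening, from 0 (shut) to 1 (fully open). A call has exactly 8 rows; each row is the pose to reach, as a shift and turn from the pose commanded when the call began, along the tool's axes at that moment; what a row does not reach only later rows make up. A row lasts 1/12 s, in which the tool goes at most 41.7 mm and 7.16 degrees, less where a joint would pass 70% of its speed; a pose out of reach is approached as far as the arm can. A call with a gripper value outside its range is refused whole. The fingers move at their own pace and stop on an object; "force" is the grip in N (left out, the last holds). Time passes only in rows, so rows that repeat a pose let the fingers close, or fill a call up. It gives the time, the measured TCP pose, the force, the opening and the grip force at its end, in the units of the state.
- bot.get_obs(): the state, without advancing time (a new reading comes with each control period).
- bot.read_camera(name): name is "side" or "top"; returns the picture (400x640x3 uint8, red, green, blue); there is no depth.
- bot.camera_model(name): a dict with "camera_matrix" (3x3 intrinsics, pixels), "camera_from_world" (4x4, takes a point from world to camera coordinates). Camera axes: x right, y down, z forward; pixel columns grow to the right and rows downward; lengths in m; the calibration is good to about 2 mm. A picture is of the moment at which its call begins. camera_model takes no time and is no camera call.
- bot.hand_in(): hands the job in; it is judged then, once.
The state is a dict: "t": time; "q": joint angles; "joint_vel": joint speeds; "joint_torque": joint torques, N m; "eef_pos": TCP position; "tool_rot": TCP orientation; "contact_force": force on the tool from outside, world axes, zero at the start; "torque": the same for the moment, N m; "gripper_width": opening from 0.0 (shut) to 1.0 (fully open); "grasp_force": force on a finger pad.
Only numpy, scipy, OpenCV 4.12 (cv2) and the standard library are available. Lean on these libraries where they do the work, as an engineer would, in place of code of your own. Each camera call takes 0.05 s, during which the arm holds its last target. There are 200 camera calls.

## Working session

There is one attempt and no reset: what is moved stays moved. The work goes in short steps, Python scripts to look and compute and a tool call to move; the robot and the scene stay as the last step left them, time stands still between calls to the robot, and variables do not carry over. Pictures are saved under pics/ and viewed, at most 12 in all, crops included, and the job is handed in when it is done.

Besides the shell and the picture viewer there is one more tool, called after ">>>" as a command line: name --pt "numbers of a row" for each row, then --argument value for the rest. send_rows: Moves the arm, as the interface text tells. Its arguments: {"type":"object","properties":{"slide":{"type":"array","items":{"type":"array","items":{"type":"number"}}},"roll":{"type":"array","items":{"type":"number"}},"claw":{"type":"array","items":{"type":"number"}},"force":{"type":"number"}},"required":["slide","roll","claw"]}

```bash
mkdir -p pics; ls; python3 - <<'E'
from station import bot
import cv2
for n in("side","top"):
    cv2.imwrite(f"pics/{n}0.png",bot.read_camera(n)[:,:,::-1]); m=bot.camera_model(n); print(m)
print(bot.get_obs(),bot.grip_depth)
E
```

```text
pics
{'camera_matrix': array([[366.43296402,   0.        , 319.62223053],
       [  0.        , 366.43296402, 203.86667153],
       [  0.        ,   0.        ,   1.        ]]), 'camera_from_world': array([[-0.81300065, -0.58221935,  0.0071114 ,  0.38642561],
       [-0.32590873,  0.44490426, -0.83417246,  0.20885445],
       [ 0.48250746, -0.68050042, -0.55145782,  0.74657312],
       [ 0.        ,  0.        ,  0.        ,  1.        ]])}
{'camera_matrix': array([[393.84691828,   0.        , 322.33566654],
       [  0.        , 393.84691828, 194.88697555],
       [  0.        ,   0.        ,   1.        ]]), 'camera_from_world': array([[ 0.0019081 , -0.99999549,  0.00231728,  0.0502372 ],
       [-0.99746356, -0.00206814, -0.07114893,  0.47022917],
       [ 0.07115341, -0.00217564, -0.99746301,  1.19270025],
       [ 0.        ,  0.        ,  0.        ,  1.        ]])}
{'t': 0.1, 'q': array([-1.42114118,  0.47770921,  0.02233189,  1.55633521, -0.01148392,
        1.10929667, -0.08306193]), 'joint_vel': array([ 0.00014424, -0.00125946,  0.00020035, -0.00253294, -0.00042692,
       -0.00166187,  0.00079601]), 'joint_torque': array([ 4.29932130e-03, -5.97756815e+01,  1.61354531e+00, -2.81953043e+01,
        1.29096833e-02,  5.01625735e-03, -1.97236881e-05]), 'eef_pos': array([0.17193883, 0.65219207, 0.23043558]), 'tool_rot': array([-4.10043380e-05,  1.28483871e-01,  9.91711268e-01, -8.09125392e-04]), 'contact_force': array([-0.14461583,  0.46409226, -0.087341  ]), 'torque': array([ 0.03256703, -0.02322022,  0.04925016]), 'grasp_force': 0.0, 'gripper_width': 0.9984557065288738} 0.0187
```

View pics/top0.png

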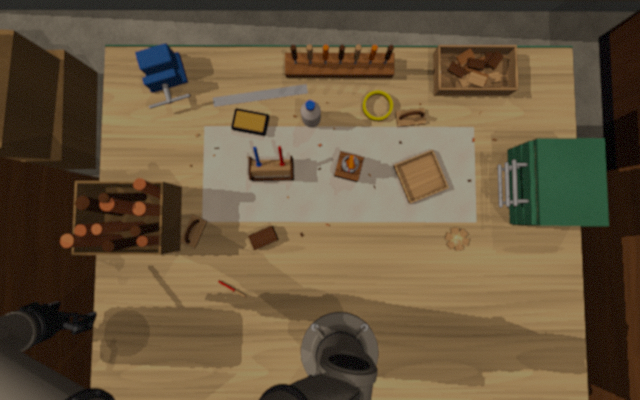

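View pics/side0.png

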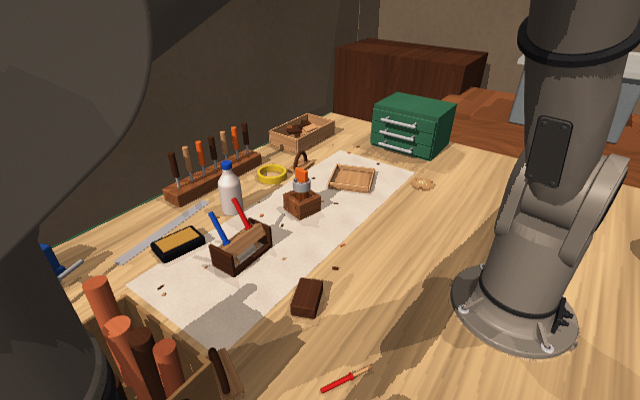

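The top view shows the vial at about (349,165), the stand at (271,165) with the red dauber at (281,155), and the tray at (421,177). The small red decoy lies at (230,288). The side view shows the orange cap at (302,174), the red handle at (240,213) and the tray at (352,178).

```bash
cat > h.py <<'E'
import numpy as np, cv2
from station import bot
def ray(n,p):
    m=bot.camera_model(n);T=m["camera_from_world"];R=T[:3,:3]
    return -R.T@T[:3,3], R.T@np.linalg.solve(m["camera_matrix"],[p[0],p[1],1])
def plane(n,p,z):
    c,d=ray(n,p);return c+d*(z-c[2])/d[2]
def proj(n,X):
    m=bot.camera_model(n);T=m["camera_from_world"];x=m["camera_matrix"]@(T[:3,:3]@np.asarray(X)+T[:3,3]);return x[:2]/x[2]
def tri(p,q):  # top pix, side pix
    (a,d),(b,e)=ray("top",p),ray("side",q)
    s=np.linalg.lstsq(np.c_[d,-e],b-a,rcond=None)[0]
    P,Q=a+s[0]*d,b+s[1]*e
    return (P+Q)/2,np.linalg.norm(P-Q)
def mask(img,lo,hi,roi):
    h=cv2.cvtColor(img,cv2.COLOR_RGB2HSV);m=cv2.inRange(h,lo,hi)
    k=np.zeros_like(m);x0,y0,x1,y1=roi;k[y0:y1,x0:x1]=m[y0:y1,x0:x1];return k
E
python3 - <<'E'
from h import *
t=cv2.imread("pics/top0.png");s=cv2.imread("pics/side0.png")
def cr(im,x,y,w,h,k):return cv2.resize(im[y:y+h,x:x+w],None,fx=k,fy=k,interpolation=cv2.INTER_CUBIC)
a=np.hstack([cr(t,240,140,64,48,6),cr(t,320,140,64,48,6)])
b=np.hstack([cr(s,200,185,80,95,3),cr(s,272,140,60,95,3),cr(s,322,150,80,95,3)])
b=cv2.resize(b,None,fx=768/b.shape[1],fy=768/b.shape[1])
cv2.imwrite("pics/c1.png",np.vstack([a,b[:310]]));print(b.shape)
T=t[:,:,::-1].copy();S=s[:,:,::-1].copy()
for n,im,nm,lo,hi,roi in [("top",T,"or",(5,150,120),(18,255,255),(330,145,370,185)),("side",S,"or",(5,150,120),(18,255,255),(285,160,320,200)),
 ("top",T,"red",(0,150,60),(8,255,255),(270,140,295,180)),("side",S,"red",(0,150,60),(8,255,255),(225,190,260,240))]:
    m=mask(im,lo,hi,roi);p=np.argwhere(m)[:,::-1]
    if len(p)<3:print(n,nm,len(p));continue
    r=cv2.minAreaRect(p.astype(np.float32));print(n,nm,len(p),p.mean(0),r,cv2.boxPoints(r).round(1).tolist())
E
```

```text
(332, 768, 3)
top or 83 [349.65060241 161.85542169] ((345.0, 161.5), (13.0, 16.0), 90.0) [[337.0, 155.0], [353.0, 155.0], [353.0, 168.0], [337.0, 168.0]]
side or 253 [300.59683794 181.83399209] ((305.04302978515625, 186.97964477539062), (32.355560302734375, 34.239044189453125), 19.653823852539062) [[284.0, 197.6999969482422], [295.6000061035156, 165.39999389648438], [326.0, 176.3000030517578], [314.5, 208.5]]
top red 54 [280.74074074 157.44444444] ((281.0580139160156, 155.9931640625), (18.34407615661621, 4.206284523010254), 83.2901611328125) [[277.8999938964844, 147.10000610351562], [282.1000061035156, 146.60000610351562], [284.20001220703125, 164.89999389648438], [280.0, 165.3000030517578]]
side red 181 [241.27624309 213.8121547 ] ((241.60232543945312, 212.72036743164062), (34.07761764526367, 7.547609806060791), 65.0952377319336) [[231.0, 198.89999389648438], [237.8000030517578, 195.6999969482422], [252.1999969482422, 226.60000610351562], [245.39999389648438, 229.8000030517578]]
```

View pics/c1.png

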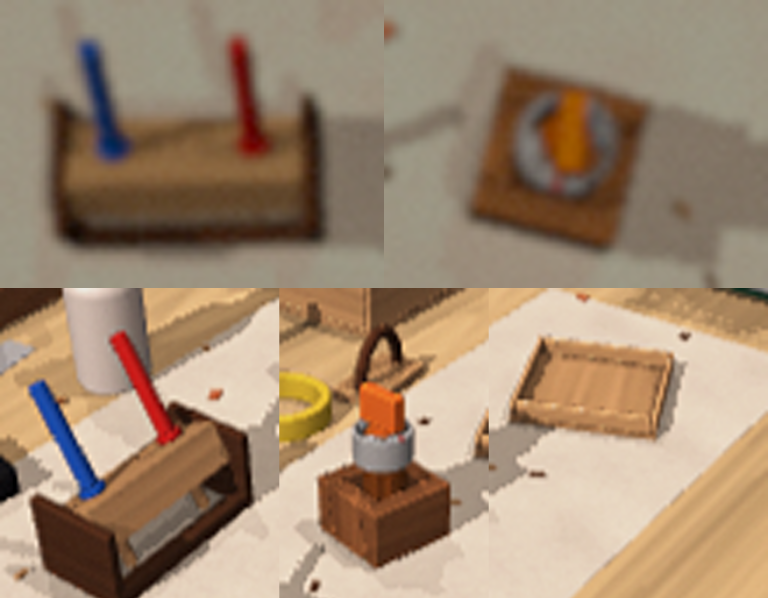

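The crops show the collar centred near (350,164) in the top view, with the vial's x axis at a yaw of about -13° and the cap bar at about -6°. The red dauber is in the stand's right-hand hole, with its flange near (282,165). I'll measure these more precisely now.

```bash
python3 - <<'E'
from h import *
np.set_printoptions(precision=4,suppress=True)
T=cv2.imread("pics/top0.png")[:,:,::-1].copy();S=cv2.imread("pics/side0.png")[:,:,::-1].copy()
for a,b in [((280,146.9),(234.4,197.3)),((282.1,165.1),(248.8,228.2))]: print("red",*tri(a,b))
# cap bar
for n,im,roi,lo in [("top",T,(340,150,360,172),(10,180,170)),("side",S,(290,160,312,183),(5,180,150))]:
    m=mask(im,lo,(25,255,255),roi);p=np.argwhere(m)[:,::-1].astype(np.float32);print(n,len(p),p.mean(0),cv2.minAreaRect(p), m[roi[1]:roi[3],roi[0]:roi[2]].astype(bool).astype(int) if n=="top" else "")
    if n=="top":
        P=np.array([plane("top",q,.129)[:2] for q in p]);print("bar centre",P.mean(0)); w,v=np.linalg.eigh(np.cov(P.T));print("yaw",np.degrees(np.arctan(v[1,1]/v[0,1])),np.sqrt(w*12))
# collar grey, low saturation, darker/lighter print
h=cv2.cvtColor(T,cv2.COLOR_RGB2HSV); print(h[152:176,338:364,0]);print(h[152:176,338:364,1]);print(h[152:176,338:364,2])
# tray contour
m=mask(T,(8,70,60),(25,255,255),(385,140,455,212));m=cv2.morphologyEx(m,cv2.MORPH_OPEN,np.ones((3,3)))
c=max(cv2.findContours(m,0,2)[0],key=cv2.contourArea);r=cv2.minAreaRect(c);print("tray",r);B=np.array([plane("top",q,.022)[:2] for q in cv2.boxPoints(r)]);print(B,B.mean(0),np.linalg.norm(np.diff(B,axis=0),axis=1))
# block contour
m=mask(T,(0,90,20),(16,255,140),(330,145,370,185));c=max(cv2.findContours(m,0,2)[0],key=cv2.contourArea);r=cv2.minAreaRect(c);print("block",r);B=np.array([plane("top",q,.05)[:2] for q in cv2.boxPoints(r)]);print(B,B.mean(0),np.linalg.norm(np.diff(B,axis=0),axis=1))
E
```

```text
red [0.5973 0.1707 0.1263] 0.0004755551040368137
red [0.5572 0.1724 0.0554] 0.002243611146572781
top 0 [nan nan] ((0.0, 0.0), (0.0, 0.0), 0.0) [[0 0 0 0 0 0 0 0 0 0 0 0 0 0 0 0 0 0 0 0]
 [0 0 0 0 0 0 0 0 0 0 0 0 0 0 0 0 0 0 0 0]
 [0 0 0 0 0 0 0 0 0 0 0 0 0 0 0 0 0 0 0 0]
 [0 0 0 0 0 0 0 0 0 0 0 0 0 0 0 0 0 0 0 0]
 [0 0 0 0 0 0 0 0 0 0 0 0 0 0 0 0 0 0 0 0]
 [0 0 0 0 0 0 0 0 0 0 0 0 0 0 0 0 0 0 0 0]
 [0 0 0 0 0 0 0 0 0 0 0 0 0 0 0 0 0 0 0 0]
 [0 0 0 0 0 0 0 0 0 0 0 0 0 0 0 0 0 0 0 0]
 [0 0 0 0 0 0 0 0 0 0 0 0 0 0 0 0 0 0 0 0]
 [0 0 0 0 0 0 0 0 0 0 0 0 0 0 0 0 0 0 0 0]
 [0 0 0 0 0 0 0 0 0 0 0 0 0 0 0 0 0 0 0 0]
 [0 0 0 0 0 0 0 0 0 0 0 0 0 0 0 0 0 0 0 0]
 [0 0 0 0 0 0 0 0 0 0 0 0 0 0 0 0 0 0 0 0]
 [0 0 0 0 0 0 0 0 0 0 0 0 0 0 0 0 0 0 0 0]
 [0 0 0 0 0 0 0 0 0 0 0 0 0 0 0 0 0 0 0 0]
 [0 0 0 0 0 0 0 0 0 0 0 0 0 0 0 0 0 0 0 0]
 [0 0 0 0 0 0 0 0 0 0 0 0 0 0 0 0 0 0 0 0]
 [0 0 0 0 0 0 0 0 0 0 0 0 0 0 0 0 0 0 0 0]
 [0 0 0 0 0 0 0 0 0 0 0 0 0 0 0 0 0 0 0 0]
 [0 0 0 0 0 0 0 0 0 0 0 0 0 0 0 0 0 0 0 0]
 [0 0 0 0 0 0 0 0 0 0 0 0 0 0 0 0 0 0 0 0]
 [0 0 0 0 0 0 0 0 0 0 0 0 0 0 0 0 0 0 0 0]]
bar centre nan<stdin>:7: RuntimeWarning: Mean of empty slice.
  ret = um.true_divide(
<stdin>:9: RuntimeWarning: Mean of empty slice.
  ret = ret.dtype.type(ret / rcount)
  avg = a.mean(axis, **keepdims_kw)
<stdin>:9: RuntimeWarning: Degrees of freedom <= 0 for slice
  c *= np.true_divide(1, fact)
  c *= np.true_divide(1, fact)
Traceback (most recent call last):
ValueError: not enough values to unpack (expected 2, got 0)

During handling of the above exception, another exception occurred:

Traceback (most recent call last):
numpy.linalg.LinAlgError: 0-dimensional array given. Array must be at least two-dimensional
```

```bash
python3 - <<'E'
from h import *
np.set_printoptions(precision=4,suppress=True,linewidth=250)
T=cv2.imread("pics/top0.png")[:,:,::-1].copy()
h=cv2.cvtColor(T,cv2.COLOR_RGB2HSV)
print(h[153:175,340:361,1]);print(h[153:175,340:361,2])
m=mask(T,(9,200,120),(25,255,255),(340,150,360,172));p=np.argwhere(m)[:,::-1]
P=np.array([plane("top",q,.129)[:2] for q in p]);w,v=np.linalg.eigh(np.cov(P.T));print("bar",len(p),P.mean(0),np.degrees(np.arctan(v[1,1]/v[0,1])),np.sqrt(w*12))
m=mask(T,(0,0,0),(180,95,255),(340,150,362,176));p=np.argwhere(m)[:,::-1];
def rect(nm,m,z):
    m=cv2.morphologyEx(m,cv2.MORPH_OPEN,np.ones((3,3)));c=max(cv2.findContours(m,0,2)[0],key=cv2.contourArea);r=cv2.minAreaRect(c)
    B=np.array([plane("top",q,z)[:2] for q in cv2.boxPoints(r)]);e=np.diff(B,axis=0);print(nm,B.tolist(),B.mean(0),np.linalg.norm(e,axis=1),np.degrees(np.arctan2(e[:,1],e[:,0])))
rect("tray",mask(T,(8,70,60),(25,255,255),(385,140,455,212)),.022)
rect("block",mask(T,(0,90,20),(16,255,150),(328,145,370,185)),.05)
rect("stand",mask(T,(0,90,10),(20,255,190),(240,140,304,186)),.06)
E
```

```text
[[125 175 179 180 174 154 143 123 110  95  85  74  62  57  55  51  52  50  45  49  44]
 [163 180 200 196 202 180 170 162 144 150 153 148 124 109  91  80  71  62  55  52  48]
 [170 176 179 180 163 148 115 104 113 155 205 222 210 177 136 126 117 101  78  71  59]
 [189 190 188 171 142  95  63  59  78 159 219 255 237 178 124 119 143 147 142 128 103]
 [175 183 178 130  73  47  32  34 103 186 235 255 231 162  91  72 115 146 182 176 165]
 [181 181 149  89  47  29  29  85 161 233 255 255 224 154  77  40  71 112 176 181 177]
 [189 184 111  58  35  37 113 216 234 255 255 255 227 158  74  25  37  74 131 181 185]
 [194 150  93  50  48 102 201 246 251 243 255 255 243 174  68  14  26  43  92 146 189]
 [189 138  71  38  47 106 180 249 255 240 248 253 239 186  88  27  20  26  72 135 189]
 [167 125  55  31  36  70 158 251 255 255 255 250 240 206 126  45  21  34  68 126 199]
 [177 121  51  23  27  50 131 224 255 255 255 255 255 217 145  50   6  35  70 133 164]
 [165 109  45  25  22  40 114 195 255 255 255 255 255 235 169  93  39  48  76 139 182]
 [175 117  44  21  21  41  92 171 255 255 255 255 255 24
[... 2849 characters left out ...]
7966319548, -0.2919258635521366], [0.4914978650336341, -0.33931980127816236], [0.43986329765341203, -0.21021709521978552]] [ 0.5282 -0.2509] [0.1401 0.1341 0.139 ] [ -68.0201 -159.2957  111.7989]
block [[0.5257979712807551, 0.018342040493500134], [0.6013756983254526, -0.000435829135459323], [0.583130408818701, -0.07330768104840976], [0.5077083030550513, -0.054215061644464387]] [ 0.5545 -0.0274] [0.0779 0.0751 0.0778] [ -13.953  -104.0565  165.7944]
stand [[0.61291305284286, 0.27049893566188143], [0.6132236930100239, 0.13915485820479023], [0.5111544168567733, 0.13841926288168324], [0.5108722452201115, 0.26895291089144846]] [0.562  0.2043] [0.1313 0.1021 0.1305] [ -89.8645 -179.5871   90.1239]
```

```bash
cat >> h.py <<'E'
from scipy.spatial.transform import Rotation as Ro
np.set_printoptions(precision=4,suppress=True,linewidth=200)
def to(x,y,z,yaw=None):  # yaw (deg): world direction perpendicular to finger closing
    o=bot.get_obs();w,a,b,c=o["tool_rot"];R=Ro.from_quat([a,b,c,w])
    M=R.as_matrix();d=M.T@(np.array([x,y,z])-o["eef_pos"])*1000
    cur=np.degrees(np.arctan2(-M[0,1]*-1*-1,M[1,1]))  # bar yaw = y axis-90
    r=0 if yaw is None else -((yaw-cur+90)%180-90)
    print("slide",d.round(1),"roll",round(r,1),"yaw",round(cur,1),"q7",o["q"][6].round(2),"tilt",np.degrees(np.arccos(-M[2,2])).round(2));return d
E
python3 - <<'E'
from h import *
to(.555,-.028,.19,-6)
print(plane("top",(350.8,161.3),.129))
E
```

```text
slide [-543.7 -560.1   41.4] roll -8.8 yaw -14.8 q7 -0.08 tilt 0.09
[ 0.5566 -0.0282  0.129 ]
```

>>> send_rows --pt "-27 -28 0" --pt "-55 -57 0" --pt "-82 -85 0" --pt "-110 -113 0" --pt "-137 -141 0" --pt "-165 -170 0" --pt "-192 -198 0" --pt "-220 -226 0" --roll '[0,0,0,0,0,0,0,0]' --claw '[0.6,0.6,0.6,0.6,0.6,0.6,0.6,0.6]'

```text
t: 0.77
eef_pos: [0.3275, 0.3761, 0.2311]
tool_rot: [-0.0, 0.128, 0.992, -0.0]
contact_force: [1.2, 0.6, 0.3]
gripper_width: 0.6
grasp_force: 0.0
```

>>> send_rows --pt "-27 -28 0" --pt "-55 -57 0" --pt "-82 -85 0" --pt "-110 -113 0" --pt "-137 -141 0" --pt "-165 -170 0" --pt "-192 -198 0" --pt "-220 -226 0" --roll '[0,0,0,0,0,0,0,0]' --claw '[0.6,0.6,0.6,0.6,0.6,0.6,0.6,0.6]'

```text
t: 1.43
eef_pos: [0.4825, 0.1016, 0.2312]
tool_rot: [-0.0, 0.128, 0.992, 0.0]
contact_force: [0.1, 1.2, -0.4]
gripper_width: 0.598
grasp_force: 0.0
```

>>> send_rows --pt "-26 -27 0" --pt "-52 -54 0" --pt "-78 -81 0" --pt "-95 -100 0" --pt "-104 -108 0" --pt "-104 -108 0" --pt "-104 -108 0" --pt "-104 -108 0" --roll '[0,0,0,-4,-8.8,-8.8,-8.8,-8.8]' --claw '[0.6,0.6,0.6,0.6,0.6,0.6,0.6,0.6]'

```text
t: 2.1
eef_pos: [0.5547, -0.0264, 0.2309]
tool_rot: [-0.001, 0.052, 0.999, 0.0]
contact_force: [0.0, -0.2, -0.1]
gripper_width: 0.602
grasp_force: 0.0
```

```bash
python3 - <<'E'
from h import *
to(.556,-.028,.105,-6)
o=bot.get_obs();print(o["t"],o["eef_pos"],o["q"],o["contact_force"])
T=bot.read_camera("top");S=bot.read_camera("side")
cr=lambda im,x,y,w,h:cv2.resize(im[y:y+h,x:x+w,::-1],(400,400),interpolation=cv2.INTER_CUBIC)
cv2.imwrite("pics/c2.png",np.hstack([cr(T,310,125,80,80),cr(S,262,110,80,80)]))
E
```

```text
slide [ -1.6  -1.6 125.9] roll -0.0 yaw -6.0 q7 1.53 tilt 0.07
2.1 [ 0.5547 -0.0264  0.2309] [-0.3957  0.2924  0.4067  1.8665 -0.1357  1.0105  1.5339] [ 0.0438 -0.209  -0.0694]
```

View pics/c2.png

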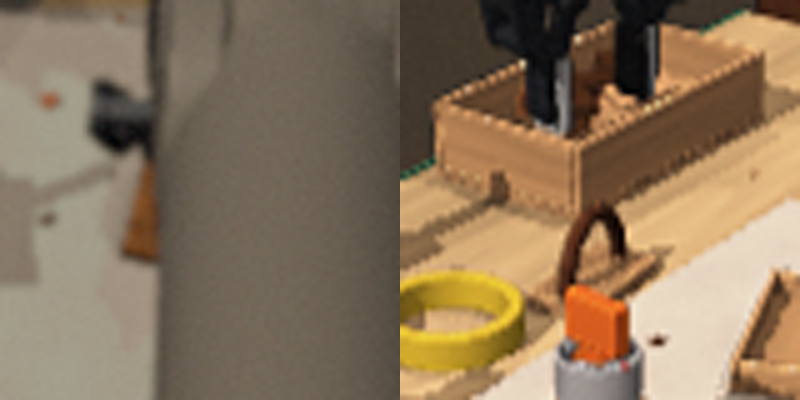

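The side crop shows the open fingers lined up above the orange bar at (300,174), which is clear. The forearm hides the vial from the top camera.

>>> send_rows --pt "-1 -1 20" --pt "-1.6 -1.6 42" --pt "-1.6 -1.6 64" --pt "-1.6 -1.6 86" --pt "-1.6 -1.6 104" --pt "-1.6 -1.6 118" --pt "-1.6 -1.6 126" --pt "-1.6 -1.6 126" --roll '[0,0,0,0,0,0,0,0]' --claw '[0.6,0.6,0.6,0.6,0.6,0.6,0.6,0.6]'

```text
t: 2.87
eef_pos: [0.5554, -0.0282, 0.1038]
tool_rot: [-0.002, 0.052, 0.999, -0.0]
contact_force: [0.0, 1.2, 0.4]
gripper_width: 0.602
grasp_force: 0.0
```

>>> send_rows --pt "0 0 0" --pt "0 0 0" --pt "0 0 0" --pt "0 0 0" --pt "0 0 0" --pt "0 0 0" --pt "0 0 0" --pt "0 0 0" --roll '[0,0,0,0,0,0,0,0]' --claw '[0.4,0.3,0.2,0.12,0.08,0.05,0.05,0.05]' --force 30

```text
t: 3.53
eef_pos: [0.5576, -0.0291, 0.1063]
tool_rot: [0.001, 0.052, 0.999, 0.0]
contact_force: [-0.2, 0.9, 6.7]
gripper_width: 0.135
grasp_force: 30.8
```

>>> send_rows --pt "0 0 -1" --pt "0 0 -1" --pt "0 0 -1" --pt "0 0 -1" --pt "0 0 -1" --pt "0 0 -1" --pt "0 0 -1" --pt "0 0 -1" --roll '[0,-3,-7,-11,-15,-19,-23,-26]' --claw '[0.05,0.05,0.05,0.05,0.05,0.05,0.05,0.05]' --force 40

```text
t: 4.2
eef_pos: [0.5567, -0.0295, 0.1064]
tool_rot: [0.0, -0.175, 0.984, -0.0]
contact_force: [0.1, -0.6, 1.9]
gripper_width: 0.129
grasp_force: 40.8
```

```bash
python3 - <<'E'
from h import *
to(.556,-.028,.105,52);o=bot.get_obs();print(o["contact_force"],o["torque"],o["grasp_force"],o["gripper_width"])
E
```

```text
slide [0.2 1.7 1.4] roll -31.8 yaw 20.2 q7 2.0 tilt 0.01
[ 0.1058 -0.5601  1.8939] [-0.0426  0.0578  0.0105] 40.84700524806976 0.12891979325683528
```

>>> send_rows --pt "0 0 0" --pt "0 0 0" --pt "0 0 0" --pt "0 0 0" --pt "0 0 0" --pt "0 0 0" --pt "0 0 0" --pt "0 0 0" --roll '[-4,-8,-13,-18,-23,-28,-32,-32]' --claw '[0.05,0.05,0.05,0.05,0.05,0.05,0.05,0.05]'

```text
t: 4.87
eef_pos: [0.5567, -0.0295, 0.1063]
tool_rot: [0.0, -0.439, 0.898, 0.0]
contact_force: [-0.8, -0.3, 1.5]
gripper_width: 0.131
grasp_force: 40.8
```

>>> send_rows --pt "0 0 -1" --pt "0 0 -2" --pt "0 0 -3" --pt "0 0 -4" --pt "0 0 -5" --pt "0 0 -6" --pt "0 0 -7" --pt "0 0 -8" --roll '[0,0,0,0,0,0,0,0]' --claw '[0.05,0.05,0.05,0.05,0.05,0.05,0.05,0.05]'

```text
t: 5.53
eef_pos: [0.5567, -0.0292, 0.1144]
tool_rot: [-0.0, -0.439, 0.899, 0.0]
contact_force: [-0.2, 0.8, -0.1]
gripper_width: 0.131
grasp_force: 40.7
```

```bash
python3 - <<'E'
from h import *
to(.556,-.028,.105,52);o=bot.get_obs();print(o["contact_force"],o["torque"],o["grasp_force"],o["gripper_width"])
E
```

```text
slide [-0.5  1.3  9.4] roll 0.0 yaw 52.0 q7 2.48 tilt 0.0
[-0.2076  0.7794 -0.138 ] [ 0.0463  0.0171 -0.047 ] 40.67115247249603 0.13052275550195527
```

```bash
python3 - <<'E'
from h import *
to(.530,-.251,.175,10)
E
```

```text
slide [ 191.3 -115.4  -60.6] roll 42.0 yaw 52.0 q7 2.48 tilt 0.0
```

>>> send_rows --pt "0 0 -15" --pt "0 0 -38" --pt "0 0 -60" --pt "20 -12 -60" --pt "50 -30 -60" --pt "85 -51 -60" --pt "120 -72 -60" --pt "150 -90 -60" --roll '[0,0,0,5,11,17,23,29]' --claw '[0.05,0.05,0.05,0.05,0.05,0.05,0.05,0.05]'

```text
t: 6.2
eef_pos: [0.5347, -0.2056, 0.1747]
tool_rot: [0.0, -0.197, 0.98, -0.0]
contact_force: [0.0, -0.6, -0.5]
gripper_width: 0.125
grasp_force: 40.6
```

```bash
python3 - <<'E'
from h import *
to(.530,-.251,.031,10)
E
```

```text
slide [ 21.8 -39.9 143.7] roll 12.7 yaw 22.7 q7 2.34 tilt 0.05
```

>>> send_rows --pt "11 -20 0" --pt "22 -40 10" --pt "22 -40 40" --pt "22 -40 75" --pt "22 -40 105" --pt "22 -40 128" --pt "22 -40 141" --pt "22 -40 143.5" --roll '[6,12,12,12,12,12,12,12]' --claw '[0.05,0.05,0.05,0.05,0.05,0.05,0.05,0.05]'

```text
t: 6.87
eef_pos: [0.5293, -0.2475, 0.0284]
tool_rot: [-0.002, -0.096, 0.995, 0.001]
contact_force: [0.3, -0.3, -1.0]
gripper_width: 0.13
grasp_force: 40.6
```

>>> send_rows --pt "0 0 1" --pt "0 0 2" --pt "0 0 3" --pt "0 0 3.5" --pt "0 0 4" --pt "0 0 4.5" --pt "0 0 5" --pt "0 0 5" --roll '[0,0,0,0,0,0,0,0]' --claw '[0.05,0.05,0.05,0.05,0.05,0.05,0.05,0.05]'

```text
t: 7.53
eef_pos: [0.5312, -0.2484, 0.0264]
tool_rot: [0.0, -0.096, 0.995, -0.0]
contact_force: [-0.3, 0.8, 4.8]
gripper_width: 0.132
grasp_force: 41.3
```

>>> send_rows --pt "0 0 0" --pt "0 0 0" --pt "0 0 0" --pt "0 0 0" --pt "0 0 0" --pt "0 0 0" --pt "0 0 -5" --pt "0 0 -15" --roll '[0,0,0,0,0,0,0,0]' --claw '[0.15,0.25,0.4,0.5,0.5,0.5,0.5,0.5]'

```text
t: 8.2
eef_pos: [0.5299, -0.2479, 0.0403]
tool_rot: [-0.001, -0.096, 0.995, 0.0]
contact_force: [-0.1, 0.3, -1.0]
gripper_width: 0.497
grasp_force: 0.0
```

>>> send_rows --pt "0 0 -20" --pt "0 0 -45" --pt "0 0 -80" --pt "0 0 -115" --pt "0 0 -140" --pt "0 0 -150" --pt "0 0 -150" --pt "0 0 -150" --roll '[0,0,0,0,0,0,0,0]' --claw '[0.5,0.5,0.5,0.5,0.5,0.5,0.5,0.5]'

```text
t: 8.87
eef_pos: [0.5307, -0.2481, 0.1909]
tool_rot: [0.0, -0.096, 0.995, 0.0]
contact_force: [-0.8, -0.4, -0.2]
gripper_width: 0.501
grasp_force: 0.0
```

```bash
python3 - <<'E'
from h import *
to(.576,.1715,.17,0);print(bot.get_obs()["eef_pos"])
T=bot.read_camera("top");S=bot.read_camera("side");cv2.imwrite("pics/t3.png",T[:,:,::-1])
cr=lambda im,x,y,w,h:cv2.resize(im[y:y+h,x:x+w,::-1],(400,400),interpolation=cv2.INTER_CUBIC)
cv2.imwrite("pics/c3.png",np.hstack([cr(T,325,140,50,50),cr(S,280,130,110,110)]))
E
```

```text
slide [-124.8  403.2   21. ] roll 11.0 yaw 11.0 q7 2.24 tilt 0.03
[ 0.5307 -0.2481  0.1909]
```

View pics/c3.png

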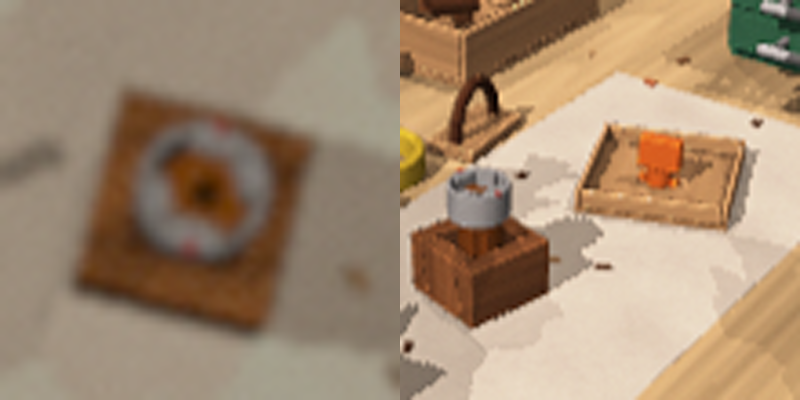

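The side crop shows the cap standing upright in the tray. The top crop shows the collar open, with the dark bore near (350.3,162.9) and the red marks at about (351.8,155.1) and (348.3,170.4).

```bash
python3 - <<'E'
from h import *
T=cv2.imread("pics/t3.png")[:,:,::-1].copy();h=cv2.cvtColor(T,cv2.COLOR_RGB2HSV)
V=T.max(2).astype(float);print(V[158:169,344:358].astype(int))
for th in(70,60,50):
    w=np.clip(th-V[159:167,347:355],0,None);y,x=np.mgrid[159:167,347:355];
    if w.sum(): c=((w*x).sum()/w.sum(),(w*y).sum()/w.sum());print(th,c,plane("top",c,.085),plane("top",c,.075))
g=mask(T,(0,0,0),(180,70,255),(338,150,362,178));print(np.sum(g>0))
p=np.argwhere(g)[:,::-1].astype(np.float32);hull=cv2.convexHull(p);(c,ax,an)=cv2.fitEllipse(hull);print("collar",c,ax,plane("top",c,.092))
R=T[:,:,0].astype(float)-T[:,:,2]; 
a=h[:,:,0].astype(int);m=((a>165)|(a<4))&(h[:,:,1]>60)
ys,xs=np.nonzero(m[150:178,338:362]);print(list(zip(xs+338,ys+150)))
E
```

```text
[[100  91  77  72  90 110 112 117 118 124 119 116 116 111]
 [ 96  80  74  84 101 109 110 110 113 115 113 114 116 112]
 [ 89  81  90 104 109 113 111 110 110 111 113 117 120 116]
 [ 99  97 105 111 115 114 105 105 110 114 114 122 127 121]
 [113 111 113 114 111 101  89  88  99 112 115 119 125 125]
 [121 121 119 114 104  80  61  68  92 109 113 114 118 117]
 [124 126 119 114 100  74  53  66  92 109 113 102 107 108]
 [121 125 118 115 103  89  77  80  98 109 111 102 102 109]
 [116 116 115 110 112 108 100 100 110 111 111 108 108 107]
 [110 113 115 120 120 118 117 112 114 115 110 108 110 109]
 [103 115 120 124 126 123 124 117 115 110 104 104 104 101]]
70 (np.float64(350.1875), np.float64(163.65625)) [ 0.5567 -0.0297  0.085 ] [ 0.5582 -0.0304  0.075 ]
60 (np.float64(350.0), np.float64(164.0)) [ 0.5556 -0.0291  0.085 ] [ 0.5572 -0.0298  0.075 ]
226Traceback (most recent call last):
  File "<stdin>", line 8, in <module>
cv2.error: OpenCV(4.12.0) /io/opencv/modules/imgproc/src/shapedescr.cpp:361: error: (-201:Incorrect size of input array) There should be at least 5 points to fit the ellipse in function 'fitEllipseNoDirect'
```

```bash
python3 - <<'E'
from h import *
print(tri((280.74,157.44),(241.28,213.81)))
to(.578,.1715,.165,0)
E
```

```text
(array([0.5749, 0.1734, 0.0902]), np.float64(0.0034283957498862628))
slide [-127.7  402.1   24.4] roll 11.0 yaw 11.0 q7 2.24 tilt 0.17
```

>>> send_rows --pt "-8 25 0" --pt "-20 62 0" --pt "-32 101 0" --pt "-44 140 0" --pt "-57 178 0" --pt "-69 217 0" --pt "-81 255 0" --pt "-92 290 0" --roll '[0,0,0,0,0,0,0,0]' --claw '[0.5,0.5,0.5,0.5,0.5,0.5,0.5,0.5]'

```text
t: 9.63
eef_pos: [0.5644, 0.0565, 0.1889]
tool_rot: [-0.002, -0.097, 0.995, -0.0]
contact_force: [0.9, 0.9, 0.1]
gripper_width: 0.497
grasp_force: 0.0
```

>>> send_rows --pt "-12 38 0" --pt "-24 75 0" --pt "-32 100 0" --pt "-36 112 5" --pt "-36 112 15" --pt "-36 112 24" --pt "-36 112 24" --pt "-36 112 24" --roll '[0,3,6,11,11,11,11,11]' --claw '[0.5,0.5,0.5,0.5,0.5,0.5,0.5,0.5]'

```text
t: 10.3
eef_pos: [0.5787, 0.1682, 0.1652]
tool_rot: [-0.001, 0.0, 1.0, -0.001]
contact_force: [0.0, 0.0, 0.6]
gripper_width: 0.496
grasp_force: 0.0
```

```bash
python3 - <<'E'
from h import *
to(.578,.172,.079,0)
T=bot.read_camera("top");S=bot.read_camera("side");cv2.imwrite("pics/t3.png",T[:,:,::-1])
cr=lambda im,x,y,w,h:cv2.resize(im[y:y+h,x:x+w,::-1],(400,400),interpolation=cv2.INTER_CUBIC)
cv2.imwrite("pics/c4.png",np.hstack([cr(T,245,120,70,70),cr(S,190,150,110,110)]))
E
```

```text
slide [ 0.5  4.  86.2] roll -0.1 yaw -0.1 q7 1.3 tilt 0.21
```

View pics/c4.png

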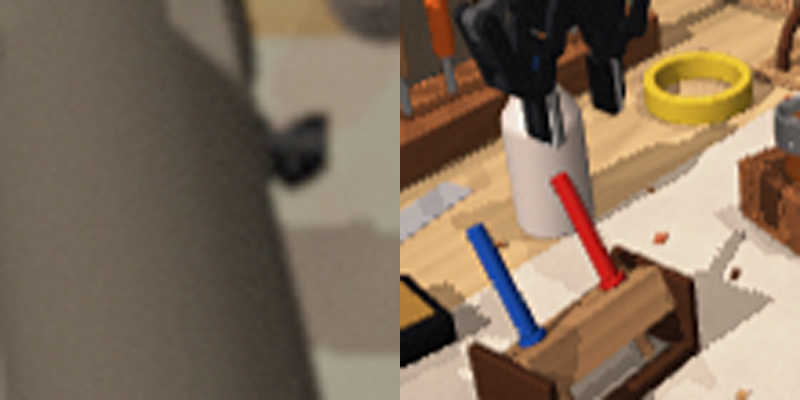

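The side crop shows the fingers over the red handle, whose end is at about (234,199). The blue dauber and the glue bottle are clear of the fingers.

>>> send_rows --pt "0 2 10" --pt "0.5 4 26" --pt "0.5 4 42" --pt "0.5 4 58" --pt "0.5 4 70" --pt "0.5 4 80" --pt "0.5 4 86" --pt "0.5 4 86" --roll '[0,0,0,0,0,0,0,0]' --claw '[0.5,0.5,0.5,0.5,0.5,0.5,0.5,0.5]'

```text
t: 11.07
eef_pos: [0.5784, 0.1744, 0.0795]
tool_rot: [-0.001, -0.0, 1.0, -0.0]
contact_force: [-0.3, -1.5, 1.1]
gripper_width: 0.495
grasp_force: 0.0
```

>>> send_rows --pt "0 0 0" --pt "0 0 0" --pt "0 0 0" --pt "0 0 0" --pt "0 0 0" --pt "0 0 0" --pt "0 0 0" --pt "0 0 0" --roll '[0,0,0,0,0,0,0,0]' --claw '[0.4,0.3,0.2,0.15,0.1,0.07,0.05,0.05]' --force 30

```text
t: 11.73
eef_pos: [0.5797, 0.174, 0.0815]
tool_rot: [0.001, 0.0, 1.0, -0.0]
contact_force: [-0.9, -3.4, 5.9]
gripper_width: 0.123
grasp_force: 29.4
```

>>> send_rows --pt "-1.3 -1 -2.7" --pt "-4.2 -1.5 -9" --pt "-8.5 -1.5 -18" --pt "-12.7 -1.5 -27" --pt "-17 -1.5 -36" --pt "-21 -1.5 -45" --pt "-25 -1.5 -54" --pt "-29 -1.5 -62" --roll '[0,0,0,0,0,0,0,0]' --claw '[0.05,0.05,0.05,0.05,0.05,0.05,0.05,0.05]' --force 40

```text
t: 12.4
eef_pos: [0.6084, 0.1736, 0.1442]
tool_rot: [-0.0, -0.0, 1.0, 0.0]
contact_force: [0.1, -0.1, -0.8]
gripper_width: 0.125
grasp_force: 38.7
```

```bash
python3 - <<'E'
from h import *
to(.660,-.199,.19,22);print(bot.get_obs()["eef_pos"])
S=bot.read_camera("side")
cr=lambda im,x,y,w,h:cv2.resize(im[y:y+h,x:x+w,::-1],(500,500),interpolation=cv2.INTER_CUBIC)
cv2.imwrite("pics/c5.png",cr(S,180,120,120,120))
E
```

```text
slide [ -51.4 -372.6  -46. ] roll -22.0 yaw 0.0 q7 1.32 tilt 0.04
[0.6084 0.1736 0.1442]
```

View pics/c5.png

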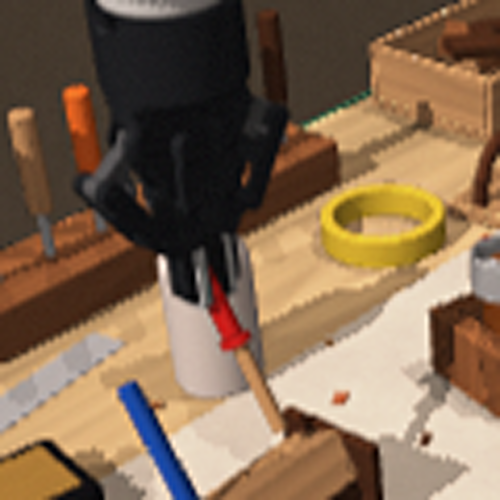

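The side crop shows the dauber gripped and drawn clear, with its rod tip just above the slab. The blue dauber is untouched.

```bash
python3 - <<'E'
from h import *
to(.574,-.367,.22,-68.5)
E
```

```text
slide [  36.  -540.7  -75.2] roll 68.5 yaw 0.0 q7 1.32 tilt 0.2
```

>>> send_rows --pt "0 0 -20" --pt "0 0 -50" --pt "0 0 -76" --pt "0 -15 -76" --pt "2 -45 -76" --pt "4 -78 -76" --pt "6 -110 -76" --pt "8 -140 -76" --roll '[0,0,0,0,0,0,0,0]' --claw '[0.05,0.05,0.05,0.05,0.05,0.05,0.05,0.05]'

```text
t: 13.12
eef_pos: [0.5994, 0.0314, 0.2187]
tool_rot: [-0.0, -0.0, 1.0, -0.0]
contact_force: [0.1, -0.8, -0.1]
gripper_width: 0.124
grasp_force: 38.8
```

>>> send_rows --pt "2 -35 0" --pt "4 -70 0" --pt "7 -105 0" --pt "10 -140 0" --pt "13 -175 0" --pt "15 -210 0" --pt "17 -245 0" --pt "19 -280 0" --roll '[3,9,16,23,30,37,43,50]' --claw '[0.05,0.05,0.05,0.05,0.05,0.05,0.05,0.05]'

```text
t: 13.78
eef_pos: [0.5805, -0.2481, 0.2188]
tool_rot: [-0.0, 0.425, 0.905, 0.0]
contact_force: [0.6, -0.2, -1.1]
gripper_width: 0.126
grasp_force: 38.9
```

```bash
python3 - <<'E'
from h import *
to(.574,-.367,.089,-68.5);print(bot.get_obs()["eef_pos"])
E
```

```text
slide [-87.3 -81.  129.7] roll 18.2 yaw -50.3 q7 1.24 tilt 0.05
[ 0.5805 -0.2481  0.2188]
```

>>> send_rows --pt "-25 -23 0" --pt "-52 -48 0" --pt "-75 -70 0" --pt "-87 -81 0" --pt "-87 -81 20" --pt "-87 -81 50" --pt "-87 -81 80" --pt "-87 -81 100" --roll '[5,11,18.2,18.2,18.2,18.2,18.2,18.2]' --claw '[0.05,0.05,0.05,0.05,0.05,0.05,0.05,0.05]'

```text
t: 14.45
eef_pos: [0.5739, -0.3643, 0.1157]
tool_rot: [-0.002, 0.56, 0.828, 0.0]
contact_force: [-0.1, 0.3, -0.4]
gripper_width: 0.124
grasp_force: 38.8
```

```bash
python3 - <<'E'
from h import *
to(.574,-.367,.089,-68.5);print(bot.get_obs()["eef_pos"])
T=bot.read_camera("top");S=bot.read_camera("side")
cr=lambda im,x,y,w,h:cv2.resize(im[y:y+h,x:x+w,::-1],(400,400),interpolation=cv2.INTER_CUBIC)
cv2.imwrite("pics/c6.png",np.hstack([cr(T,390,120,100,100),cr(S,320,90,120,120)]))
cv2.imwrite("pics/s6.png",S[:,:,::-1]);cv2.imwrite("pics/t6.png",T[:,:,::-1])
E
```

```text
slide [-2.6 -0.8 26.7] roll 0.3 yaw -68.2 q7 1.2 tilt 0.22
[ 0.5739 -0.3643  0.1157]
```

View pics/c6.png

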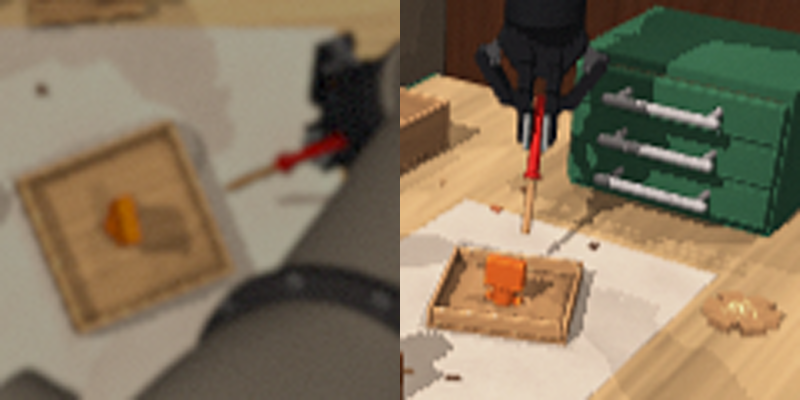

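Top view: the rod tip is at (447,167), and the tray's near wall edge runs from (434.5,150) to (448,187.5). Side view: the tip is at (358,159.6).

```bash
python3 - <<'E'
from h import *
tip,e=tri((447,167),(358.1,159.6));print("tip",tip,e)
a=plane("top",(434.5,150),.022);b=plane("top",(448,187.5),.022);u=(b-a)/np.linalg.norm(b-a);n=np.array([-u[1],u[0],0]);n*=-np.sign(n[1])
print("edge",a,b,np.linalg.norm(b-a),"normal yaw",np.degrees(np.arctan2(n[1],n[0])),"gap tip",(tip-a)@n,"gap tool",(bot.get_obs()["eef_pos"]-a)@n)
# handle end and flange: red line
for z in(.12,.06):print(plane("top",(476,156),z))
E
```

```text
tip [ 0.5541 -0.328   0.0353] 0.00127450172998614
edge [ 0.6093 -0.2945  0.022 ] [ 0.4932 -0.3338  0.022 ] 0.12248807490250073 normal yaw -71.3090689213637 gap tip 0.014080600220447777 gap tool 0.053443718891183545
[ 0.574  -0.3833  0.12  ]
[ 0.5843 -0.4071  0.06  ]
```

>>> send_rows --pt "0 0 10" --pt "0 0 20" --pt "0 0 23.5" --pt "3 0 23.5" --pt "6 0 23.5" --pt "9 0 23.5" --pt "12 0 23.5" --pt "15 0 23.5" --roll '[0,0,0,0,0,0,0,0]' --claw '[0.05,0.05,0.05,0.05,0.05,0.05,0.05,0.05]' --force 30

```text
t: 15.22
eef_pos: [0.57, -0.3515, 0.096]
tool_rot: [0.001, 0.56, 0.828, 0.0]
contact_force: [1.1, -2.5, 2.1]
gripper_width: 0.124
grasp_force: 39.2
```

>>> send_rows --pt "3 0 0" --pt "6 0 0" --pt "9 0 0" --pt "12 0 0" --pt "15 0 0" --pt "18 0 0" --pt "21 0 0" --pt "24 0 0" --roll '[0,0,0,0,0,0,0,0]' --claw '[0.05,0.05,0.05,0.05,0.05,0.05,0.05,0.05]'

```text
t: 15.88
eef_pos: [0.5604, -0.3287, 0.0951]
tool_rot: [-0.0, 0.56, 0.828, 0.0]
contact_force: [-0.2, 1.0, -0.2]
gripper_width: 0.126
grasp_force: 38.7
```

```bash
python3 - <<'E'
from h import *
a=np.array([.6093,-.2945,.022]);n=np.array([.3205,-.947,0]);o=bot.get_obs()
print("gap tool",(o["eef_pos"]-a)@n,o["contact_force"],o["contact_force"]@n,o["eef_pos"])
T=bot.read_camera("top");S=bot.read_camera("side")
cr=lambda im,x,y,w,h:cv2.resize(im[y:y+h,x:x+w,::-1],(400,400),interpolation=cv2.INTER_CUBIC)
cv2.imwrite("pics/c7.png",np.hstack([cr(T,410,130,60,60),cr(S,330,110,60,60)]))
E
```

```text
gap tool 0.0167157092532962 [-0.1709  0.9942 -0.1969] -0.9962428099189563 [ 0.5604 -0.3287  0.0951]
```

View pics/c7.png

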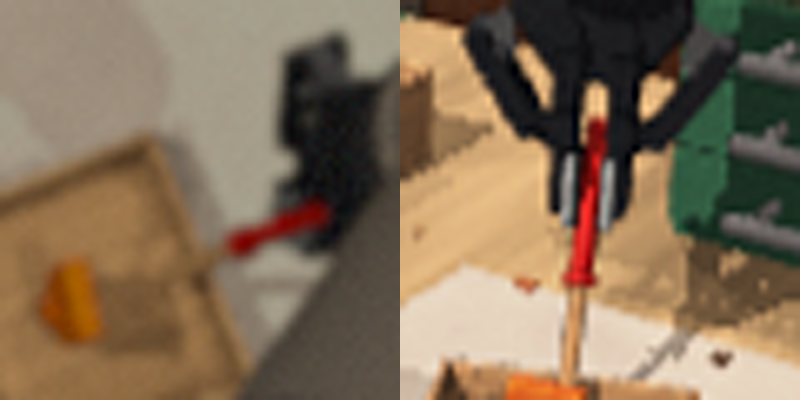

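The rod rode over the wall and is still tilted. In the top view the rod crosses the wall at about (443,167). I'll back off, go lower and push again.

>>> send_rows --pt "-8 0 0" --pt "-20 0 0" --pt "-30 0 0" --pt "-34 0 3" --pt "-34 0 7" --pt "-34 0 10" --pt "-34 0 10" --pt "-34 0 10" --roll '[0,0,0,0,0,0,0,0]' --claw '[0.05,0.05,0.05,0.05,0.05,0.05,0.05,0.05]'

```text
t: 16.65
eef_pos: [0.573, -0.3601, 0.0847]
tool_rot: [-0.001, 0.56, 0.828, 0.0]
contact_force: [-0.6, 0.5, -1.1]
gripper_width: 0.123
grasp_force: 38.5
```

>>> send_rows --pt "2 0 0" --pt "4 0 0" --pt "6 0 0" --pt "8 0 0" --pt "10 0 0" --pt "12 0 0" --pt "14 0 0" --pt "16 0 0" --roll '[0,0,0,0,0,0,0,0]' --claw '[0.05,0.05,0.05,0.05,0.05,0.05,0.05,0.05]'

```text
t: 17.32
eef_pos: [0.568, -0.3466, 0.0861]
tool_rot: [0.001, 0.561, 0.828, -0.0]
contact_force: [1.6, -2.7, 1.3]
gripper_width: 0.123
grasp_force: 38.5
```

>>> send_rows --pt "2 0 0" --pt "4 0 0" --pt "6 0 0" --pt "8 0 0" --pt "9 0 0" --pt "10 0 0" --pt "11 0 0" --pt "12 0 0" --roll '[0,0,0,0,0,0,0,0]' --claw '[0.05,0.05,0.05,0.05,0.05,0.05,0.05,0.05]'

```text
t: 17.98
eef_pos: [0.5629, -0.3348, 0.0853]
tool_rot: [0.0, 0.56, 0.828, -0.0]
contact_force: [2.2, -4.0, 1.6]
gripper_width: 0.126
grasp_force: 39.4
```

```bash
python3 - <<'E'
from h import *
a=np.array([.6093,-.2945,.022]);n=np.array([.3205,-.947,0]);o=bot.get_obs()
print("gap tool",(o["eef_pos"]-a)@n,o["contact_force"],o["contact_force"]@n,o["torque"],o["eef_pos"])
T=bot.read_camera("top");S=bot.read_camera("side")
for nm,im,roi in(("top",T,(420,130,475,190)),("side",S,(340,110,400,170))):
    m=mask(im,(0,170,50),(6,255,255),roi);p=np.argwhere(m)[:,::-1].astype(np.float32);r=cv2.minAreaRect(p);print(nm,len(p),p.mean(0),r)
E
```

```text
gap tool 0.023270724352297198 [ 2.1764 -4.0295  1.6296] 4.51342004244263 [-1.3157 -0.5756  0.0048] [ 0.5629 -0.3348  0.0853]
top 29 [453.7242 162.9655] ((453.800048828125, 162.90000915527344), (2.8460497856140137, 10.435516357421875), 71.56504821777344)
side 78 [358.0385 142.5256] ((357.6123046875, 141.4784698486328), (4.049311637878418, 23.18646812438965), 3.1798300743103027)
```

>>> send_rows --pt "2 0 0" --pt "4 0 0" --pt "6 0 0" --pt "8 0 0" --pt "10 0 0" --pt "12 0 0" --pt "14 0 0" --pt "15 0 0" --roll '[0,0,0,0,0,0,0,0]' --claw '[0.05,0.05,0.05,0.05,0.05,0.05,0.05,0.05]'

```text
t: 18.75
eef_pos: [0.5572, -0.3205, 0.0853]
tool_rot: [-0.0, 0.56, 0.828, 0.0]
contact_force: [1.1, -3.0, 2.0]
gripper_width: 0.127
grasp_force: 39.8
```

>>> send_rows --pt "1 0 0" --pt "2 0 0" --pt "3 0 0" --pt "4 0 0" --pt "5 0 0" --pt "6 0 0" --pt "6 0 0" --pt "6 0 0" --roll '[0,0,0,0,0,0,0,0]' --claw '[0.05,0.05,0.05,0.05,0.05,0.05,0.05,0.05]'

```text
t: 19.42
eef_pos: [0.555, -0.3151, 0.0852]
tool_rot: [-0.0, 0.56, 0.828, 0.0]
contact_force: [2.1, -4.0, 1.4]
gripper_width: 0.124
grasp_force: 40.0
```

```bash
python3 - <<'E'
from h import *
a=np.array([.6093,-.2945,.022]);n=np.array([.3205,-.947,0]);o=bot.get_obs()
print("gap tool",(o["eef_pos"]-a)@n,o["contact_force"],o["contact_force"]@n,o["torque"],o["eef_pos"])
T=bot.read_camera("top");S=bot.read_camera("side")
cr=lambda im,x,y,w,h:cv2.resize(im[y:y+h,x:x+w,::-1],(400,400),interpolation=cv2.INTER_CUBIC)
cv2.imwrite("pics/c8.png",np.hstack([cr(T,410,130,60,60),cr(S,320,100,80,80)]))
E
```

```text
gap tool 0.002137018720791535 [ 2.0755 -3.9881  1.4123] 4.4419585993544315 [-1.0167 -0.5377  0.0408] [ 0.555  -0.3151  0.0852]
```

View pics/c8.png

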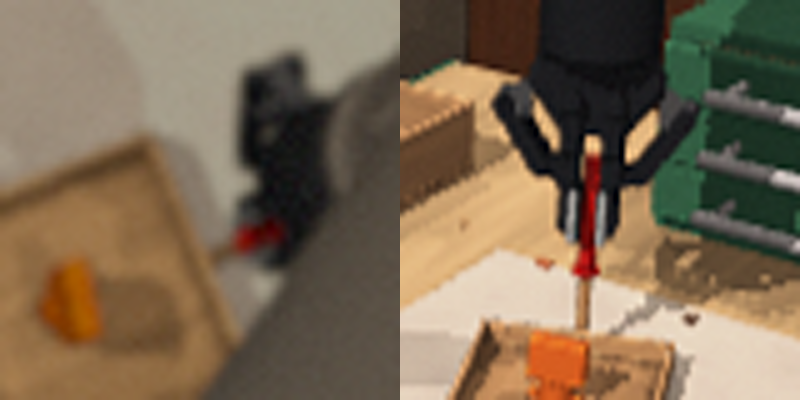

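Both crops look near upright: flange at (447,166) in the top view and (357,153) in the side view. I'll lift clear and measure the axis.

>>> send_rows --pt "-3 0 0" --pt "-6 0 -5" --pt "-6 0 -25" --pt "-6 0 -50" --pt "-6 0 -75" --pt "-6 0 -90" --pt "-6 0 -90" --pt "-6 0 -90" --roll '[0,0,0,0,0,0,0,0]' --claw '[0.05,0.05,0.05,0.05,0.05,0.05,0.05,0.05]'

```text
t: 20.18
eef_pos: [0.5572, -0.3202, 0.1755]
tool_rot: [-0.0, 0.56, 0.828, 0.001]
contact_force: [1.8, 0.5, -0.4]
gripper_width: 0.122
grasp_force: 38.7
```

```bash
python3 - <<'E'
from h import *
o=bot.get_obs();print(o["eef_pos"],proj("top",o["eef_pos"]),proj("side",o["eef_pos"]))
T=bot.read_camera("top");S=bot.read_camera("side")
for n in("top","side"):
    g=o["eef_pos"]+[0,0,.0187];print(n,"vertical dauber: tip",proj(n,g-[0,0,.1]),"flange",proj(n,g-[0,0,.0425]),"end",proj(n,g+[0,0,.035]))
for nm,im,roi in(("top",T,(425,120,475,190)),("side",S,(330,60,400,150))):
    m=mask(im,(0,150,50),(6,255,255),roi);p=np.argwhere(m)[:,::-1].astype(np.float32);r=cv2.minAreaRect(p);print(nm,len(p),p.mean(0),r,cv2.fitLine(p,2,0,.01,.01).ravel())
cr=lambda im,x,y,w,h:cv2.resize(im[y:y+h,x:x+w,::-1],(400,400),interpolation=cv2.INTER_CUBIC)
cv2.imwrite("pics/c9.png",np.hstack([cr(T,420,130,60,60),cr(S,325,70,80,80)]))
E
```

```text
[ 0.5572 -0.3202  0.1755] [460.7669 158.6195] [358.6464 119.5323]
top vertical dauber: tip [450.8468 163.2013] flange [457.7089 160.0319] end [468.1977 155.1874]
side vertical dauber: tip [356.9861 143.768 ] flange [358.147  126.8228] end [359.8168 102.4477]
top 24 [461.3333 159.1667] ((461.800048828125, 158.90000915527344), (2.8460497856140137, 10.435516357421875), 71.56504821777344) [  0.9516  -0.3072 461.3333 159.1667]
side 84 [359.6786 114.9643] ((362.03857421875, 111.55989074707031), (14.975445747375488, 33.423919677734375), 30.65066909790039) [  0.1176  -0.9931 359.6786 114.9643]
```

View pics/c9.png

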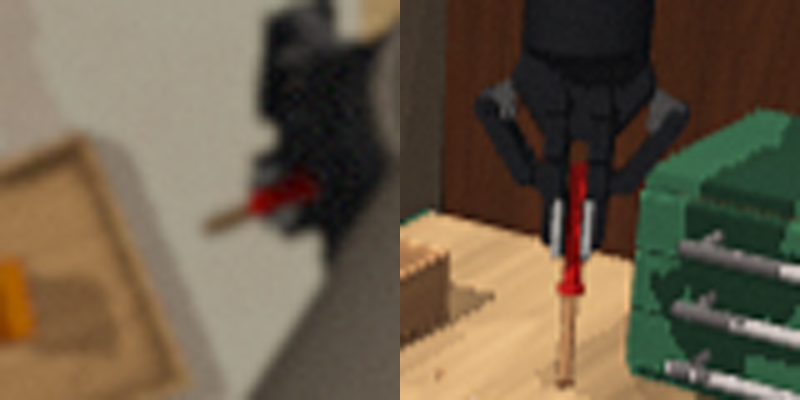

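```bash
python3 - <<'E'
from h import *
T=bot.read_camera("top");S=bot.read_camera("side")
print(S[118:150,352:364,0].astype(int)-S[118:150,352:364,2])
print((T[154:170,446:464,0].astype(int)-T[154:170,446:464,2]));print(T[154:170,446:464,1])
for s in(145,146,147):print(tri((451,163.6),(357.3,s)))
E
```

```text
[[101  52   1   5   9  -5  95  96 133  13  10   2]
 [ 99  94  46   6   6  -7  93  98 115   9   9   0]
 [ 98  99  90  31   6   5  79  97 113   9   7  12]
 [ 95  97 100  66  19  38  80  98 105   4   0  59]
 [ 95  98  98  93  86  85  82  97 123  66  53  92]
 [ 97  97  98  99 100  96  80  92 128  92  94  99]
 [ 96  97  96  97  95  93 140 146 126  93  97  98]
 [ 95  96  96  96  93 107 164 163 120  96  99  98]
 [ 96  98  97  97 105 120 166 160 120  97  97  98]
 [ 98  98  97  96 112 148 153 146 144 114  96  97]
 [ 98  99  96  97 107 151 168 154 145 109  96  98]
 [ 97  98  96  95  97 104 103 101  87  92  97  98]
 [ 98  97  95  96  95  89  85  80  69  97  97  97]
 [ 95  96  95  97  96  88  98  89  80  97  98  98]
 [ 93  95  97  98  97  87  99  86  86  97  98  99]
 [ 97  97  96  97  96  90 100  87  88  97  98  97]
 [ 97  97  95  95  96  88  99  85  95  96  97  95]
 [ 97  95  95  94  97  88  98  79  96  95  94  95]
 [ 95  95  94  96  98  91  98  74  94  94  94  94]
 [ 96  97  96  97  98  85  97  78  93  93  94  86]
 [ 97  99  98  96  95  89 100  76  93  87  86  81]
 [ 98  98  96  93  94  97  99
[... 2450 characters left out ...]
 102 100  96  87  84  77  71  51]
 [159 159 157 144 118  87  83  96 114 130 137 137 135 123 108  87  64  42]
 [157 158 156 149 125 108 115 129 142 152 153 152 150 143 133 107  75  63]
 [156 158 159 156 147 139 143 149 154 156 156 155 156 155 147 135 114 113]
 [149 159 159 158 156 155 155 155 157 156 155 157 155 155 153 151 141 144]
 [144 155 157 158 159 156 158 158 156 155 155 156 153 155 157 156 154 154]
 [139 154 158 158 158 156 153 156 157 156 158 155 156 153 156 156 157 156]]
(array([ 0.5569, -0.3222,  0.0892]), np.float64(7.87871734073356e-05))
(array([ 0.5575, -0.3236,  0.085 ]), np.float64(2.702657204205682e-05))
(array([ 0.5581, -0.3251,  0.0808]), np.float64(0.00013347700834125204))
```

```bash
python3 - <<'E'
from h import *
to(.5567,-.0298,.205)
E
```

```text
slide [269.4 108.1 -30.9] roll 0 yaw -68.2 q7 1.13 tilt 0.18
```

>>> send_rows --pt "0 0 -15" --pt "10 4 -31" --pt "40 16 -31" --pt "72 29 -31" --pt "104 42 -31" --pt "136 55 -31" --pt "165 66 -31" --pt "190 76 -31" --roll '[0,0,0,0,0,0,0,0]' --claw '[0.05,0.05,0.05,0.05,0.05,0.05,0.05,0.05]' --force 60

```text
t: 21.05
eef_pos: [0.5564, -0.1134, 0.2052]
tool_rot: [-0.001, 0.56, 0.829, -0.0]
contact_force: [0.8, -0.1, -0.0]
gripper_width: 0.122
grasp_force: 58.3
```

>>> send_rows --pt "25 10 0" --pt "48 20 0" --pt "65 27 0" --pt "75 31 0" --pt "79.4 32.1 0" --pt "79.4 32.1 0" --pt "79.4 32.1 0" --pt "79.4 32.1 0" --roll '[0,0,0,0,0,0,0,0]' --claw '[0.05,0.05,0.05,0.05,0.05,0.05,0.05,0.05]'

```text
t: 21.72
eef_pos: [0.5573, -0.0324, 0.2063]
tool_rot: [0.0, 0.561, 0.828, -0.0]
contact_force: [-0.1, -0.0, 0.1]
gripper_width: 0.12
grasp_force: 58.3
```

```bash
python3 - <<'E'
from h import *
o=bot.get_obs();print(o["eef_pos"],o["contact_force"],o["t"])
to(.5567,-.0298,.174)
T=bot.read_camera("top");S=bot.read_camera("side")
cr=lambda im,x,y,w,h:cv2.resize(im[y:y+h,x:x+w,::-1],(400,400),interpolation=cv2.INTER_CUBIC)
cv2.imwrite("pics/c10.png",np.hstack([cr(T,325,140,50,50),cr(S,270,130,60,60)]))
E
```

```text
[ 0.5573 -0.0324  0.2063] [-0.1107 -0.0161  0.0916] 21.7167
slide [ 2.7  0.4 32.3] roll 0 yaw -68.3 q7 0.57 tilt 0.04
```

View pics/c10.png

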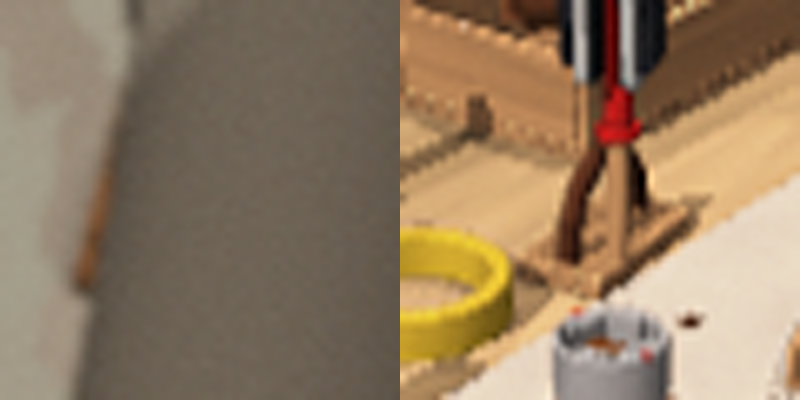

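The side view shows the rod hanging vertical, with its tip at about (302,169), above the collar at (301.4,179). The forearm hides the top view. I'll go down gently and feel for contact.

>>> send_rows --pt "1.5 0 5" --pt "2.7 0.4 12" --pt "2.7 0.4 19" --pt "2.7 0.4 25" --pt "2.7 0.4 29" --pt "2.7 0.4 31" --pt "2.7 0.4 32" --pt "2.7 0.4 32" --roll '[0,0,0,0,0,0,0,0]' --claw '[0.05,0.05,0.05,0.05,0.05,0.05,0.05,0.05]'

```text
t: 22.48
eef_pos: [0.5569, -0.028, 0.1741]
tool_rot: [-0.0, 0.56, 0.828, -0.0]
contact_force: [0.3, -0.1, -0.5]
gripper_width: 0.113
grasp_force: 58.3
```

>>> send_rows --pt "0 0 0.5" --pt "0 0 1" --pt "0 0 1.5" --pt "0 0 2" --pt "0 0 2.5" --pt "0 0 3" --pt "0 0 3" --pt "0 0 3" --roll '[0,0,0,0,0,0,0,0]' --claw '[0.05,0.05,0.05,0.05,0.05,0.05,0.05,0.05]'

```text
t: 23.15
eef_pos: [0.5569, -0.0279, 0.1713]
tool_rot: [-0.0, 0.56, 0.828, 0.0]
contact_force: [0.1, 0.3, -0.8]
gripper_width: 0.121
grasp_force: 58.3
```

>>> send_rows --pt "-1.7 -0.8 0.4" --pt "-1.7 -0.8 0.8" --pt "-1.7 -0.8 1.2" --pt "-1.7 -0.8 1.6" --pt "-1.7 -0.8 2" --pt "-1.7 -0.8 2.4" --pt "-1.7 -0.8 2.8" --pt "-1.7 -0.8 3" --roll '[0,0,0,0,0,0,0,0]' --claw '[0.05,0.05,0.05,0.05,0.05,0.05,0.05,0.05]'

```text
t: 23.82
eef_pos: [0.5567, -0.0298, 0.1682]
tool_rot: [-0.0, 0.56, 0.828, -0.0]
contact_force: [0.2, -0.2, -0.8]
gripper_width: 0.119
grasp_force: 58.3
```

>>> send_rows --pt "0 0 0.4" --pt "0 0 0.8" --pt "0 0 1.2" --pt "0 0 1.6" --pt "0 0 2" --pt "0 0 2.4" --pt "0 0 2.8" --pt "0 0 3" --roll '[0,0,0,0,0,0,0,0]' --claw '[0.05,0.05,0.05,0.05,0.05,0.05,0.05,0.05]'

```text
t: 24.48
eef_pos: [0.557, -0.0299, 0.1655]
tool_rot: [0.0, 0.56, 0.828, 0.0]
contact_force: [-0.4, -0.1, 3.6]
gripper_width: 0.121
grasp_force: 58.6
```

>>> send_rows --pt "0.8 0 0.2" --pt "0.8 0.6 0.2" --pt "0.2 1 0.2" --pt "-0.6 0.8 0.2" --pt "-1 0 0.2" --pt "-0.8 -0.8 0.2" --pt "0 -1.1 0.2" --pt "0.9 -0.9 0.2" --roll '[0,0,0,0,0,0,0,0]' --claw '[0.05,0.05,0.05,0.05,0.05,0.05,0.05,0.05]'

```text
t: 25.15
eef_pos: [0.5562, -0.0294, 0.1654]
tool_rot: [0.001, 0.56, 0.828, 0.0]
contact_force: [0.5, 0.6, 3.2]
gripper_width: 0.121
grasp_force: 59.4
```

```bash
python3 - <<'E'
from h import *
o=bot.get_obs();print(o["eef_pos"],o["contact_force"],o["torque"]);to(.557,-.0299,.1655)
E
```

```text
[ 0.5562 -0.0294  0.1654] [0.5203 0.5663 3.2041] [-0.1872 -0.33   -0.0194]
slide [-0.8  0.6 -0.1] roll 0 yaw -68.2 q7 0.61 tilt 0.09
```

>>> send_rows --pt "0 0 -1" --pt "0.9 0.9 -1" --pt "0.9 0.9 -0.6" --pt "0.9 0.9 -0.2" --pt "0.9 0.9 0.1" --pt "0.9 0.9 0.4" --pt "0.9 0.9 0.4" --pt "0.9 0.9 0.4" --roll '[0,0,0,0,0,0,0,0]' --claw '[0.05,0.05,0.05,0.05,0.05,0.05,0.05,0.05]'

```text
t: 25.82
eef_pos: [0.5563, -0.0287, 0.1654]
tool_rot: [0.0, 0.561, 0.828, 0.0]
contact_force: [-2.4, -1.3, 10.0]
gripper_width: 0.121
grasp_force: 59.6
```

>>> send_rows --pt "0 0 -1.4" --pt "-0.9 1.6 -1.4" --pt "-0.9 1.6 -1" --pt "-0.9 1.6 -0.6" --pt "-0.9 1.6 -0.3" --pt "-0.9 1.6 0" --pt "-0.9 1.6 0" --pt "-0.9 1.6 0" --roll '[0,0,0,0,0,0,0,0]' --claw '[0.05,0.05,0.05,0.05,0.05,0.05,0.05,0.05]'

```text
t: 26.48
eef_pos: [0.5581, -0.0284, 0.1648]
tool_rot: [0.0, 0.56, 0.828, 0.0]
contact_force: [0.9, -0.2, 3.7]
gripper_width: 0.123
grasp_force: 58.9
```

>>> send_rows --pt "0 0 -1.4" --pt "-1.8 0 -1.4" --pt "-1.8 0 -1" --pt "-1.8 0 -0.6" --pt "-1.8 0 -0.3" --pt "-1.8 0 0" --pt "-1.8 0 0" --pt "-1.8 0 0" --roll '[0,0,0,0,0,0,0,0]' --claw '[0.05,0.05,0.05,0.05,0.05,0.05,0.05,0.05]'

```text
t: 27.15
eef_pos: [0.5585, -0.03, 0.1646]
tool_rot: [-0.0, 0.56, 0.828, -0.0]
contact_force: [0.1, 1.0, -0.4]
gripper_width: 0.119
grasp_force: 58.3
```

The third tap met no upward force at a lower z, so the tip is in the bore mouth. I'll go down carefully.

>>> send_rows --pt "0 0 0.6" --pt "0 0 1.2" --pt "0 0 1.8" --pt "0 0 2.4" --pt "0 0 3" --pt "0 0 3.5" --pt "0 0 4" --pt "0 0 4" --roll '[0,0,0,0,0,0,0,0]' --claw '[0.05,0.05,0.05,0.05,0.05,0.05,0.05,0.05]'

```text
t: 27.82
eef_pos: [0.5585, -0.03, 0.1606]
tool_rot: [-0.0, 0.56, 0.828, -0.0]
contact_force: [-0.2, -0.7, -0.3]
gripper_width: 0.118
grasp_force: 58.3
```

```bash
python3 - <<'E'
from h import *
o=bot.get_obs();print(o["eef_pos"],o["contact_force"],o["torque"]);to(.5585,-.030,.1605)
E
```

```text
[ 0.5585 -0.03    0.1606] [-0.1547 -0.6781 -0.288 ] [-0.0164 -0.0262  0.0127]
slide [ 0.  -0.   0.1] roll 0 yaw -68.2 q7 0.61 tilt 0.01
```

In the bore with no lateral force. I'll continue down.

>>> send_rows --pt "0 0 1" --pt "0 0 2" --pt "0 0 3" --pt "0 0 4" --pt "0 0 5" --pt "0 0 6" --pt "0 0 7" --pt "0 0 8" --roll '[0,0,0,0,0,0,0,0]' --claw '[0.05,0.05,0.05,0.05,0.05,0.05,0.05,0.05]'

```text
t: 28.48
eef_pos: [0.5586, -0.03, 0.1526]
tool_rot: [-0.0, 0.56, 0.828, 0.0]
contact_force: [0.6, 0.2, -0.1]
gripper_width: 0.121
grasp_force: 58.3
```

>>> send_rows --pt "0 0 1" --pt "0 0 2" --pt "0 0 3" --pt "0 0 4" --pt "0 0 5" --pt "0 0 6" --pt "0 0 7" --pt "0 0 8" --roll '[0,0,0,0,0,0,0,0]' --claw '[0.05,0.05,0.05,0.05,0.05,0.05,0.05,0.05]' --force 90

```text
t: 29.15
eef_pos: [0.5586, -0.0299, 0.1446]
tool_rot: [-0.0, 0.56, 0.828, 0.0]
contact_force: [-0.6, 0.9, 0.7]
gripper_width: 0.107
grasp_force: 87.5
```

```bash
python3 - <<'E'
from h import *
o=bot.get_obs();print(o["eef_pos"],o["contact_force"],o["torque"])
E
```

```text
[ 0.5586 -0.0299  0.1446] [-0.5547  0.8579  0.7435] [ 0.3472  0.0885 -0.01  ]
```

>>> send_rows --pt "0 0 1" --pt "0 0 2" --pt "0 0 3" --pt "0 0 4" --pt "0 0 5" --pt "0 0 6" --pt "0 0 7" --pt "0 0 8" --roll '[0,0,0,0,0,0,0,0]' --claw '[0.05,0.05,0.05,0.05,0.05,0.05,0.05,0.05]'

```text
t: 29.82
eef_pos: [0.5592, -0.0302, 0.1378]
tool_rot: [0.0, 0.56, 0.828, 0.001]
contact_force: [-2.4, 1.9, 11.9]
gripper_width: 0.109
grasp_force: 88.6
```

```bash
python3 - <<'E'
from h import *
o=bot.get_obs();print(o["eef_pos"],o["contact_force"],o["torque"])
S=bot.read_camera("side")
m=mask(S,(0,170,60),(6,255,255),(290,120,315,185));p=np.argwhere(m)[:,::-1];
for y in range(p[:,1].min(),p[:,1].max()+1):
    x=p[p[:,1]==y,0]
    if len(x):print(y,x.min(),x.max(),end="; ")
g=o["eef_pos"]+[0,0,.0187];print("\nexpected flange underside row",proj("side",g-[0,0,.045]),"r=.105",proj("side",g-[0,0,.05]))
E
```

```text
[ 0.5592 -0.0302  0.1378] [-2.4381  1.9079 11.943 ] [0.3717 0.7457 0.0177]
146 300 301; 147 300 301; 148 300 301; 149 300 301; 150 300 301; 151 300 301; 152 300 301; 153 300 301; 154 300 301; 155 300 301; 156 300 301; 157 300 301; 158 300 301; 159 300 301; 160 300 301; 161 300 301; 162 300 301; 163 300 301; 164 300 301; 165 300 301; 166 300 301; 167 300 301; 168 300 303; 169 300 304; 170 300 304; 171 300 304; 172 299 304; 173 299 304; 174 300 303; 
expected flange underside row [300.8878 173.8576] r=.105 [300.9273 175.5046]
```

>>> send_rows --pt "0.1 0 0.8" --pt "0.2 -0.1 1.6" --pt "0.3 -0.2 2.4" --pt "0.3 -0.2 3.2" --pt "0.3 -0.2 4" --pt "0.3 -0.2 4.8" --pt "0.3 -0.2 5.6" --pt "0.3 -0.2 6.4" --roll '[0,0,0,0,0,0,0,0]' --claw '[0.05,0.05,0.05,0.05,0.05,0.05,0.05,0.05]'

```text
t: 30.53
eef_pos: [0.5594, -0.03, 0.1319]
tool_rot: [0.001, 0.56, 0.828, 0.001]
contact_force: [-3.0, 2.4, 15.4]
gripper_width: 0.109
grasp_force: 89.3
```

```bash
python3 - <<'E'
from h import *
o=bot.get_obs();print(o["eef_pos"],o["contact_force"],o["torque"])
E
```

```text
[ 0.5594 -0.03    0.1319] [-2.982   2.3583 15.4172] [ 0.3395  0.9408 -0.0047]
```

>>> send_rows --pt "0.1 -0.3 0.8" --pt "0.2 -0.6 1.6" --pt "0.3 -0.7 2.4" --pt "0.3 -0.7 3.2" --pt "0.3 -0.7 4" --pt "0.3 -0.7 4.8" --pt "0.3 -0.7 5.6" --pt "0.3 -0.7 6.4" --roll '[0,0,0,0,0,0,0,0]' --claw '[0.05,0.05,0.05,0.05,0.05,0.05,0.05,0.05]'

```text
t: 31.2
eef_pos: [0.5592, -0.0299, 0.126]
tool_rot: [0.001, 0.56, 0.828, 0.001]
contact_force: [-4.3, 2.9, 18.4]
gripper_width: 0.111
grasp_force: 90.0
```

```bash
python3 - <<'E'
from h import *
o=bot.get_obs();print(o["eef_pos"],o["contact_force"],o["torque"])
E
```

```text
[ 0.5592 -0.0299  0.126 ] [-4.2892  2.9392 18.414 ] [0.3385 0.8347 0.0379]
```

>>> send_rows --pt "0.2 -0.1 0" --pt "0.4 -0.3 0" --pt "0.6 -0.4 0" --pt "0.8 -0.5 0.3" --pt "0.8 -0.5 0.6" --pt "0.8 -0.5 1" --pt "0.8 -0.5 1.5" --pt "0.8 -0.5 2" --roll '[0,0,0,0,0,0,0,0]' --claw '[0.05,0.05,0.05,0.05,0.05,0.05,0.05,0.05]'

```text
t: 31.87
eef_pos: [0.5589, -0.0296, 0.1242]
tool_rot: [0.002, 0.56, 0.828, 0.001]
contact_force: [-3.6, 1.7, 18.2]
gripper_width: 0.109
grasp_force: 90.6
```

```bash
python3 - <<'E'
from h import *
o=bot.get_obs();print(o["eef_pos"],o["contact_force"],o["torque"])
E
```

```text
[ 0.5589 -0.0296  0.1242] [-3.6107  1.7494 18.2439] [ 0.1307  0.7394 -0.0732]
```

>>> send_rows --pt "0.2 -0.2 0" --pt "0.3 -0.4 0" --pt "0.4 -0.6 0.5" --pt "0.5 -0.8 1" --pt "0.5 -0.8 2" --pt "0.5 -0.8 3" --pt "0.5 -0.8 4" --pt "0.5 -0.8 5" --roll '[0,0,0,0,0,0,0,0]' --claw '[0.05,0.05,0.05,0.05,0.05,0.05,0.05,0.05]'

```text
t: 32.53
eef_pos: [0.5594, -0.0294, 0.1227]
tool_rot: [0.002, 0.561, 0.828, 0.003]
contact_force: [-15.4, 4.9, 60.0]
gripper_width: 0.114
grasp_force: 95.1
```

```bash
python3 - <<'E'
from h import *
o=bot.get_obs();print(o["eef_pos"],o["contact_force"],o["torque"])
S=bot.read_camera("side")
m=mask(S,(0,170,60),(6,255,255),(290,120,315,190));p=np.argwhere(m)[:,::-1];print([(y,np.ptp(p[p[:,1]==y,0])+1) for y in range(168,185)if (p[:,1]==y).any()])
g=o["eef_pos"]+[0,0,.0187];print("expected flange underside",proj("side",g-[0,0,.045]),"home",proj("side",[.5575,-.03,.085]))
E
```

```text
[ 0.5594 -0.0294  0.1227] [-15.4491   4.8937  59.9622] [ 0.309   3.3934 -0.1134]
[(168, np.int64(2)), (169, np.int64(2)), (170, np.int64(2)), (171, np.int64(2)), (172, np.int64(2)), (173, np.int64(3)), (174, np.int64(4)), (175, np.int64(4)), (176, np.int64(4)), (177, np.int64(5)), (178, np.int64(6)), (179, np.int64(5))]
expected flange underside [300.784  178.9248] home [301.5615 182.7162]
```

60 N means a hard stop with the flange about 12 mm early, so it is probably catching on the +x collar tab. I'll back off straight away.

>>> send_rows --pt "0 0 -3" --pt "0 0 -5" --pt "0 0 -6" --pt "0 0 -6" --pt "0 0 -6" --pt "0 0 -6" --pt "0 0 -6" --pt "0 0 -6" --roll '[0,0,0,0,0,0,0,0]' --claw '[0.05,0.05,0.05,0.05,0.05,0.05,0.05,0.05]'

```text
t: 33.25
eef_pos: [0.5575, -0.0289, 0.1236]
tool_rot: [0.001, 0.56, 0.828, 0.001]
contact_force: [2.8, 3.3, 7.3]
gripper_width: 0.113
grasp_force: 89.7
```

```bash
python3 - <<'E'
from h import *
o=bot.get_obs();print(o["eef_pos"],o["contact_force"],o["torque"])
S=bot.read_camera("side")
print(S[160:190,292:312,0].astype(int)-S[160:190,292:312,2]);print(S[160:190,292:312,1])
to(.5585,-.03,.12)
E
```

```text
[ 0.5575 -0.0289  0.1236] [2.7555 3.2928 7.2514] [ 0.3776 -0.8472  0.0123]
[[ 97 103  28  -9  11  11   3  -4  26 100  34   8   3  -1  -2  -3  -7  91  91  84]
 [ 96 101  26  -7  13  13   3  -5  28  99   9  10   8   2  -2  -1 -11  70  94 100]
 [ 95  90  18  -7  11  13   3  -4  26  99  11   9  11   1  -2  -4  -9  99 111 108]
 [ 99  82  12  -6   9  13   3  -3  29  99   9  10  10   1  -2  -5 -10 115 100  80]
 [101  81  12  -6   8  11   4  -4  26 102  28  11   9   1  -3  -4  -7  88  69  48]
 [ 96  83  13  -5   7  12   5  -6  28  98  36   8   8   2  -3  -3  -6  55  47  49]
 [ 89  74  16  -4   8  13   4  -6  26  99  35  10   9   2  -1  -3  -9  44  51  91]
 [ 92  72  17  -4   8  11   3  -5  30 101  35  10  11   2  -4  -4   1  42  92  85]
 [ 94  73  24  -6   5  10   5  -3  28 102  36  10  10   1  -4  -6  37  67  61  47]
 [104  92  81  39   5  10   5  -3  26 100  34   9   9   1  -4   1  70  53  38  38]
 [ 98  92 103  99  48  13   2  -4  41 100  36   9   9   2   4  28  51  36  37  37]
 [ 88  92 100 105  61   8  -3   8  74 101  32   8   8   2  40  43  36  36  36  38]
 [ 79  94  94  99  81  67  56
[... 3314 characters left out ...]
130 148 104  97 132 132 119 117 145 121 140 147 103 130 211]
 [195 133 146 153 162 162 147 115 124 105 115 142 137 174  98  81 100  71 128 212]
 [194 131 133 152 162 156 145 146 147 135 134 137 123 138 108  81  84  71 128 211]
 [196 132 138 146 152 152 154 153 149 147 141 128 123 117 109  97  83  71 127 211]
 [195 130 137 146 152 154 152 148 147 142 135 130 128 119 106  94  86  69 130 211]
 [210 134 138 148 152 150 150 147 145 140 135 133 125 121 105  93  82  69 131 213]
 [222 138 140 150 149 151 149 148 143 141 135 131 123 116 107  93  81  67 165 220]
 [229 147 143 150 150 148 151 148 145 140 137 130 124 115 105  94  83  74 132 191]]
slide [-1.4  0.6  3.6] roll 0 yaw -68.1 q7 0.65 tilt 0.17
```

>>> send_rows --pt "0.1 0.2 0" --pt "0.2 0.4 0" --pt "0.3 0.6 0" --pt "0.3 0.6 0" --pt "0.3 0.6 0.5" --pt "0.3 0.6 1" --pt "0.3 0.6 1.5" --pt "0.3 0.6 1.5" --roll '[0,0,0,0,0,0,0,0]' --claw '[0.05,0.05,0.05,0.05,0.05,0.05,0.05,0.05]'

```text
t: 33.97
eef_pos: [0.5579, -0.029, 0.1233]
tool_rot: [0.001, 0.561, 0.828, 0.001]
contact_force: [-2.8, 2.2, 21.0]
gripper_width: 0.111
grasp_force: 91.4
```

```bash
python3 - <<'E'
from h import *
o=bot.get_obs();print(o["eef_pos"],o["contact_force"],o["torque"])
a=plane("top",(351.8,155.1),.097);b=plane("top",(348.3,170.4),.097);print("marks",a,b,(a+b)/2,"bore",plane("top",(350.28,163.72),.085))
a=plane("side",(295.5,176),.097);b=plane("side",(306.5,182.7),.097);print("side marks",a,b,(a+b)/2,np.linalg.norm(a-b))
for p in((302,179),(302,178.5)):print("flange side at z.0975",plane("side",p,.0975))
E
```

```text
[ 0.5579 -0.029   0.1233] [-2.7728  2.21   20.9818] [ 0.0989  0.4453 -0.0919]
marks [ 0.5798 -0.0335  0.097 ] [ 0.5352 -0.0233  0.097 ] [ 0.5575 -0.0284  0.097 ] bore [ 0.5565 -0.0299  0.085 ]
side marks [ 0.5802 -0.0327  0.097 ] [ 0.5342 -0.0216  0.097 ] [ 0.5572 -0.0272  0.097 ] 0.047303225753144114
flange side at z.0975 [ 0.5553 -0.0295  0.0975]
flange side at z.0975 [ 0.5569 -0.0316  0.0975]
```

The side view puts the flange away from the tabs. The rising force, together with a stop at about 43 mm depth, fits a slightly tilted rod wedging in the bore. I'll let go so it can align itself, then regrip lightly.

>>> send_rows --pt "0 0 -1.5" --pt "0 0 -1.5" --pt "0 0 -1.5" --pt "0 0 -1.5" --pt "0 0 -1.5" --pt "0 0 -1.5" --pt "0 0 -1.5" --pt "0 0 -1.5" --roll '[0,0,0,0,0,0,0,0]' --claw '[0.05,0.15,0.25,0.3,0.3,0.3,0.3,0.3]'

```text
t: 34.63
eef_pos: [0.5561, -0.0287, 0.1227]
tool_rot: [-0.0, 0.56, 0.828, -0.0]
contact_force: [0.3, -0.2, 0.3]
gripper_width: 0.299
grasp_force: 0.0
```

>>> send_rows --pt "0 0 0" --pt "0 0 0" --pt "0 0 0" --pt "0 0 0" --pt "0 0 0" --pt "0 0 0" --pt "0 0 0" --pt "0 0 0" --roll '[0,0,0,0,0,0,0,0]' --claw '[0.3,0.25,0.2,0.15,0.1,0.07,0.05,0.05]' --force 25

```text
t: 35.3
eef_pos: [0.5565, -0.0285, 0.1229]
tool_rot: [0.0, 0.56, 0.828, 0.0]
contact_force: [1.6, 0.6, -0.4]
gripper_width: 0.132
grasp_force: 24.8
```

```bash
python3 - <<'E'
from h import *
o=bot.get_obs();print(o["eef_pos"],o["contact_force"],o["torque"])
E
```

```text
[ 0.5565 -0.0285  0.1229] [ 1.5709  0.5943 -0.4216] [ 0.1581 -0.3364 -0.0082]
```

>>> send_rows --pt "0 0.4 0" --pt "0 0.8 0" --pt "0 0.8 0.7" --pt "0 0.8 1.4" --pt "0 0.8 2.1" --pt "0 0.8 2.8" --pt "0 0.8 3.4" --pt "0 0.8 4" --roll '[0,0,0,0,0,0,0,0]' --claw '[0.05,0.05,0.05,0.05,0.05,0.05,0.05,0.05]'

```text
t: 35.97
eef_pos: [0.5573, -0.0285, 0.1196]
tool_rot: [0.0, 0.561, 0.828, 0.0]
contact_force: [-1.7, -0.1, 7.5]
gripper_width: 0.132
grasp_force: 25.3
```

```bash
python3 - <<'E'
from h import *
o=bot.get_obs();print(o["eef_pos"],o["contact_force"],o["torque"])
S=bot.read_camera("side")
m=mask(S,(0,170,60),(6,255,255),(290,120,315,190));p=np.argwhere(m)[:,::-1];print([(y,p[p[:,1]==y,0].min(),p[p[:,1]==y,0].max()) for y in range(165,190)if (p[:,1]==y).any()])
E
```

```text
[ 0.5573 -0.0285  0.1196] [-1.6786 -0.1416  7.4902] [ 0.1033  0.419  -0.0215]
[(165, np.int64(300), np.int64(302)), (166, np.int64(300), np.int64(302)), (167, np.int64(300), np.int64(302)), (168, np.int64(300), np.int64(302)), (169, np.int64(300), np.int64(302)), (170, np.int64(300), np.int64(302)), (171, np.int64(300), np.int64(302)), (172, np.int64(300), np.int64(302)), (173, np.int64(300), np.int64(302)), (174, np.int64(300), np.int64(302)), (175, np.int64(301), np.int64(303)), (176, np.int64(300), np.int64(303)), (177, np.int64(300), np.int64(303)), (178, np.int64(300), np.int64(304)), (179, np.int64(299), np.int64(304)), (180, np.int64(299), np.int64(304)), (181, np.int64(299), np.int64(303))]
```

The jam is freed. It now slides at 7.5 N, which is the plug alone.

>>> send_rows --pt "0 0 0.6" --pt "0 0 1.2" --pt "0 0 1.8" --pt "0 0 2.4" --pt "0 0 3" --pt "0 0 3.6" --pt "0 0 4.2" --pt "0 0 4.8" --roll '[0,0,0,0,0,0,0,0]' --claw '[0.05,0.05,0.05,0.05,0.05,0.05,0.05,0.05]'

```text
t: 36.68
eef_pos: [0.5573, -0.0285, 0.1148]
tool_rot: [0.0, 0.561, 0.828, 0.0]
contact_force: [-1.0, 0.1, 7.3]
gripper_width: 0.133
grasp_force: 25.3
```

>>> send_rows --pt "0 0 0.4" --pt "0 0 0.8" --pt "0 0 1.2" --pt "0 0 1.6" --pt "0 0 2" --pt "0 0 2.3" --pt "0 0 2.6" --pt "0 0 2.8" --roll '[0,0,0,0,0,0,0,0]' --claw '[0.05,0.05,0.05,0.05,0.05,0.05,0.05,0.05]'

```text
t: 37.35
eef_pos: [0.5573, -0.0285, 0.112]
tool_rot: [0.0, 0.561, 0.828, 0.0]
contact_force: [-2.2, -0.3, 7.3]
gripper_width: 0.137
grasp_force: 25.3
```

```bash
python3 - <<'E'
from h import *
o=bot.get_obs();print(o["eef_pos"],o["contact_force"],o["torque"])
S=bot.read_camera("side")
m=mask(S,(0,170,60),(6,255,255),(290,120,315,190));p=np.argwhere(m)[:,::-1];print([(y,p[p[:,1]==y,0].min(),p[p[:,1]==y,0].max()) for y in range(173,190)if (p[:,1]==y).any()])
E
```

```text
[ 0.5573 -0.0285  0.112 ] [-2.1871 -0.3014  7.2912] [0.107  0.4325 0.0308]
[(173, np.int64(300), np.int64(302)), (174, np.int64(300), np.int64(302)), (175, np.int64(301), np.int64(302)), (176, np.int64(301), np.int64(302)), (177, np.int64(300), np.int64(303)), (178, np.int64(300), np.int64(303)), (179, np.int64(300), np.int64(303)), (180, np.int64(300), np.int64(304)), (181, np.int64(299), np.int64(303)), (182, np.int64(301), np.int64(302))]
```

>>> send_rows --pt "0 0 0.3" --pt "0 0 0.6" --pt "0 0 0.8" --pt "0 0 1" --pt "0 0 1.2" --pt "0 0 1.4" --pt "0 0 1.6" --pt "0 0 1.6" --roll '[0,0,0,0,0,0,0,0]' --claw '[0.05,0.05,0.05,0.05,0.05,0.05,0.05,0.05]'

```text
t: 38.07
eef_pos: [0.5574, -0.0285, 0.1106]
tool_rot: [0.0, 0.561, 0.828, 0.0]
contact_force: [-1.6, -0.3, 9.8]
gripper_width: 0.128
grasp_force: 25.6
```

>>> send_rows --pt "0 0 0.2" --pt "0 0 0.4" --pt "0 0 0.6" --pt "0 0 0.8" --pt "0 0 0.9" --pt "0 0 1" --pt "0 0 1" --pt "0 0 1" --roll '[0,0,0,0,0,0,0,0]' --claw '[0.05,0.05,0.05,0.05,0.05,0.05,0.05,0.05]'

```text
t: 38.73
eef_pos: [0.5579, -0.0286, 0.1104]
tool_rot: [0.001, 0.561, 0.828, 0.001]
contact_force: [-3.2, 0.5, 15.4]
gripper_width: 0.131
grasp_force: 26.2
```

>>> send_rows --pt "0 0 0" --pt "0 0 0.1" --pt "0 0 0.2" --pt "0 0 0.3" --pt "0 0 0.4" --pt "0 0 0.5" --pt "0 0 0.5" --pt "0 0 0.5" --roll '[0,0,0,0,0,0,0,0]' --claw '[0.05,0.05,0.05,0.05,0.05,0.05,0.05,0.05]' --force 45

```text
t: 39.4
eef_pos: [0.5581, -0.0287, 0.1104]
tool_rot: [0.001, 0.561, 0.828, 0.001]
contact_force: [-4.3, 0.5, 20.0]
gripper_width: 0.122
grasp_force: 44.4
```

>>> send_rows --pt "0 0 -0.8" --pt "0 0 -1.3" --pt "0 0 -1.3" --pt "0 0 -1.3" --pt "0 0 -1.3" --pt "0 0 -1.3" --pt "0 0 -1.3" --pt "0 0 -1.3" --roll '[0,0,0,0,0,0,0,0]' --claw '[0.05,0.05,0.15,0.25,0.35,0.4,0.4,0.4]'

```text
t: 40.07
eef_pos: [0.5569, -0.0283, 0.1093]
tool_rot: [-0.0, 0.56, 0.828, -0.0]
contact_force: [-0.4, -0.3, -0.3]
gripper_width: 0.403
grasp_force: 0.0
```

>>> send_rows --pt "0 0 -5" --pt "0 0 -15" --pt "0 0 -30" --pt "0 0 -50" --pt "0 0 -75" --pt "0 0 -100" --pt "0 0 -120" --pt "0 0 -120" --roll '[0,0,0,0,0,0,0,0]' --claw '[0.4,0.4,0.4,0.4,0.4,0.4,0.4,0.4]'

```text
t: 40.73
eef_pos: [0.5596, -0.0289, 0.2345]
tool_rot: [0.003, 0.561, 0.828, 0.003]
contact_force: [1.8, -0.7, 1.1]
gripper_width: 0.403
grasp_force: 0.0
```

```bash
python3 - <<'E'
from h import *
o=bot.get_obs();print(o["eef_pos"],o["contact_force"],o["t"])
S=bot.read_camera("side")
m=mask(S,(0,170,60),(6,255,255),(290,120,315,195));p=np.argwhere(m)[:,::-1];print([(y,p[p[:,1]==y,0].min(),p[p[:,1]==y,0].max()) for y in range(140,190)if (p[:,1]==y).any()])
print("home end",proj("side",[.5575,-.029,.165]),"flange under",proj("side",[.5575,-.029,.085]))
m=mask(S,(5,180,120),(16,255,255),(320,150,380,200));print("cap",m.sum()//255,np.argwhere(m).mean(0))
m=mask(S,(105,150,60),(125,255,255),(195,200,235,250));print("blue",m.sum()//255,np.argwhere(m).mean(0));S0=cv2.imread("pics/side0.png")[:,:,::-1].copy();m=mask(S0,(105,150,60),(125,255,255),(195,200,235,250));print(m.sum()//255,np.argwhere(m).mean(0))
E
```

```text
[ 0.5596 -0.0289  0.2345] [ 1.8106 -0.698   1.0706] 40.7333
[(156, np.int64(300), np.int64(303)), (157, np.int64(299), np.int64(303)), (158, np.int64(300), np.int64(303)), (159, np.int64(300), np.int64(303)), (160, np.int64(300), np.int64(303)), (161, np.int64(300), np.int64(303)), (162, np.int64(300), np.int64(302)), (163, np.int64(300), np.int64(303)), (164, np.int64(300), np.int64(303)), (165, np.int64(300), np.int64(302)), (166, np.int64(300), np.int64(302)), (167, np.int64(300), np.int64(303)), (168, np.int64(300), np.int64(303)), (169, np.int64(300), np.int64(303)), (170, np.int64(300), np.int64(303)), (171, np.int64(300), np.int64(303)), (172, np.int64(300), np.int64(303)), (173, np.int64(300), np.int64(303)), (174, np.int64(300), np.int64(303)), (175, np.int64(300), np.int64(303)), (176, np.int64(300), np.int64(303)), (177, np.int64(300), np.int64(303)), (178, np.int64(300), np.int64(303)), (179, np.int64(300), np.int64(303)), (180, np.int64(300), np.int64(303)), (181, np.int64(299), np.int64(303))]
home end [300.6996 155.99  ] flange under [301.3333 182.8666]
cap 160 [173.5563 351.2688]
blue 175 [228.5829 218.5657]
174 [228.6149 218.5977]
```

The handle end sits at row 156, where the fully home position should be. The blue dauber hasn't moved, the cap is in the tray, and the arm is clear of everything.

```bash
python3 -c "
from station import bot
print(bot.hand_in())"
```

```text
the job is handed in; nothing more can be done
None
```

The job is done and handed in at about 41 s of robot time: the cap stands in the tray and the red dauber is fully home in the vial and let go, but one push on the way down briefly reached about 60 N when the rod wedged in the bore, so I backed off, regripped lightly and finished at about 7 to 20 N.

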